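Change the knives in the shredder's knife bed

TASK

Lift every worn (rusty brown) knife out of the green shredder bed and leave it lying in the white saucer; then lay the three sharp knives from the wooden board flat in the bed's seats, one to a seat and square to the bed, each with its notch over the brass pin and pushed back until the end of the notch stops against the pin. Only then swing the clamp bar fully down and turn both its red captive knobs clockwise to their end stops. Leave the jar, rake, stakes, pot and sprayer where they are.

Things in the scene. Friction and masses are not known exactly. Their poses are not given: they have to be found in the camera images.
- bed: green cast knife bed of a shredder, fixed: 125 mm (own x, from -42.5 to +82.5) by 320 (y), 16 high, origin on the bench. Own +x points to the clamp bar's hinge. Three aluminium lands (x -28 to +42, 22 wide, tops at z = 24) at y = +80, 0, -80 are the seats: a knife lies on one along own x, notch to +x, overhanging it by 6 mm each side and at the front
- pin1 (a point): foot of brass locating pin 1, on the top of its land at x = 28, y = +80 mm of the bed; axes as the bed. The pin is 8 mm in diameter and 10 mm high, its top 3.5 mm tapered
- pin2 (a point): foot of brass locating pin 2, on the top of its land at x = 28, y = 0 mm of the bed; axes as the bed. The pin is 8 mm in diameter and 10 mm high, its top 3.5 mm tapered
- pin3 (a point): foot of brass locating pin 3, on the top of its land at x = 28, y = -80 mm of the bed; axes as the bed. The pin is 8 mm in diameter and 10 mm high, its top 3.5 mm tapered
- worn1: worn knife, rusty brown, 80 mm long (own x), 34 wide (y), 6 thick, 0.10 to 0.15 kg; origin at the centre of its underside. An 11 mm wide, 14 mm deep notch in the middle of its +x end opens to +x; the -x end is the cutting edge (last 10 mm only 3 thick). One to three are present, each starting in a seat over its pin
- worn2: worn knife, rusty brown, 80 mm long (own x), 34 wide (y), 6 thick, 0.10 to 0.15 kg; origin at the centre of its underside. An 11 mm wide, 14 mm deep notch in the middle of its +x end opens to +x; the -x end is the cutting edge (last 10 mm only 3 thick). One to three are present, each starting in a seat over its pin
- worn3: worn knife, rusty brown, 80 mm long (own x), 34 wide (y), 6 thick, 0.10 to 0.15 kg; origin at the centre of its underside. An 11 mm wide, 14 mm deep notch in the middle of its +x end opens to +x; the -x end is the cutting edge (last 10 mm only 3 thick). One to three are present, each starting in a seat over its pin
- sharp1: sharp knife, bright steel, 80 mm long (own x), 34 wide (y), 6 thick, 0.10 to 0.15 kg; origin at the centre of its underside. An 11 mm wide, 14 mm deep notch in the middle of its +x end opens to +x; the -x end is the cutting edge (last 10 mm only 3 thick). Starts flat on the fixed wooden board (240 x 110 mm, top at z = 12), the three lying side by side about 76 mm apart
- sharp2: sharp knife, bright steel, 80 mm long (own x), 34 wide (y), 6 thick, 0.10 to 0.15 kg; origin at the centre of its underside. An 11 mm wide, 14 mm deep notch in the middle of its +x end opens to +x; the -x end is the cutting edge (last 10 mm only 3 thick). Starts flat on the fixed wooden board (240 x 110 mm, top at z = 12), the three lying side by side about 76 mm apart
- sharp3: sharp knife, bright steel, 80 mm long (own x), 34 wide (y), 6 thick, 0.10 to 0.15 kg; origin at the centre of its underside. An 11 mm wide, 14 mm deep notch in the middle of its +x end opens to +x; the -x end is the cutting edge (last 10 mm only 3 thick). Starts flat on the fixed wooden board (240 x 110 mm, top at z = 12), the three lying side by side about 76 mm apart
- sharp1_notch (a point): point on the underside of sharp1, 30 mm from its origin along own +x: where the pin's axis is when the closed end of the notch touches the pin
- sharp2_notch (a point): point on the underside of sharp2, 30 mm from its origin along own +x: where the pin's axis is when the closed end of the notch touches the pin
- sharp3_notch (a point): point on the underside of sharp3, 30 mm from its origin along own +x: where the pin's axis is when the closed end of the notch touches the pin
- saucer: white ceramic plant saucer, loose, 0.4 kg, rim 164 mm across and 20 mm high, flat inner floor about 120 mm across at 5 mm height; origin at the centre of its underside
- clamp_bar (a joint): hinge angle of the clamp bar: 0 = shut on the knives, 2.0 = fully back; starts open at 1.65 to 1.95. Aluminium plate 62 mm (hinge to free edge) x 294 x 8, rubber lip under the edge. Hinge axis along the bed's y at x = 62, z = 34; shut, the bar reaches to x = 0, its top at z = 44. Stiff hinge (0.2 Nm), stays where left; the shut lip stands 1 mm above the knives
- knob_left (a joint): turn of the left captive bolt knob, rad: grows clockwise (seen from above with the bar shut), starts loose between 0 and 0.9 and meets its end stop, fully tight, at 3.4; friction about 0.1 Nm, stays where it is left
- knob_right (a joint): turn of the right captive bolt knob, rad: grows clockwise (seen from above with the bar shut), starts loose between 0 and 0.9 and meets its end stop, fully tight, at 3.4; friction about 0.1 Nm, stays where it is left
- knob_left_grip (a point): middle of the left knob's wing, on its turning axis (bed y = +125). The knob is captive in the bar: red wing 44 mm long (point x), 12 thick (y), 22 high on a 12 mm neck; point z points away from the bar. Bar shut: axis upright at bed x = 28, wing from z = 54 to 76 over the bench, point at 65
- knob_right_grip (a point): middle of the right knob's wing, on its turning axis (bed y = -125). The knob is captive in the bar: red wing 44 mm long (point x), 12 thick (y), 22 high on a 12 mm neck; point z points away from the bar. Bar shut: axis upright at bed x = 28, wing from z = 54 to 76 over the bench, point at 65
- jar: empty glass mason jar with screw lid, 84 mm across, 150 mm high; bystander, origin at the centre of its underside
- rake: orange plastic hand rake, about 245 mm long (own x), 84 mm wide at the head, up to 28 mm high, lying in front of the bed; bystander
- stakes: bundle of bamboo stakes in green clips, 340 mm long (own x), 24 mm high; bystander
- pot: terracotta pot, 90 mm across, 80 mm high; bystander
- sprayer: white plant sprayer with a green head, 72 mm across, 196 mm high; bystander
Things that resemble listed ones, but are neither listed nor needed, are in the scene too. What is shaped like the sharp2 but blue is not meant. Leave any purple look-alike of the worn2 alone.

How it is judged:
By the outcome, as a careful person would: the job done as asked, in the order asked, and still so for the second after the job is handed in, with the robot touching nothing.
Of worn1, worn2, worn3 only 1 to 3 are there at a start; the rules pass over those that are not, and their reading is None.
At some moment in a run one of worn1, worn2, worn3, saucer may be knocked a few centimetres aside while the robot is not near it.
Once in a run the grip may slacken for a moment while it holds something.
It also fails if it takes over 210 s, if anything falls off the work surface, if the arm or the gripper's body presses on something with over 40 N, if the wrist force passes 120 N, or if a joint passes its speed limit or range.

ROBOT

A 6-joint arm with a two-finger parallel gripper is mounted at the origin on the work surface. World frame = base frame: x ahead of the robot, y to its left, z up, the work surface at z = 0. Lengths are in m, angles in rad, forces in N, time in s.
With the tool pointing down it reaches from about 0.35 to 0.775 m from the base axis. Payload 5.5 kg.
Tool frame: the origin (TCP) lies at the very end of the fingers, on their centre line; the grasp point (between the pads) lies 19 mm behind it; z points along the fingers, y is the direction in which the jaws open and shut (so a half turn about z gives the same grasp; the last joint's range is limited). The gripper opens to 85 mm and grips with 20 to 120 N. Pads are 22 mm wide; open, the fingers measure 114 mm over their backs; the gripper's body (76 mm by 85 mm) begins 54 mm behind the grasp point. The pads swing forward as they close: fully open they stand 13 mm farther back than shut.
Start: joints at [1.099, 0.313, 0.046, 1.304, 0, 1.431], TCP at [0.187, 0.544, 0.231] pointing down, gripper open.
Joint ranges: [-2.76, 2.76], [-0.86, 1.69], [-1.03, 1.26], [-2.2, 2.34], [-1.47, 1.5], [-3.14, 3.14]. Speed limits (rad/s): [2.57, 2.57, 3.14, 3.14, 3.14, 3.14].

INTERFACE

Orientations are given as a unit quaternion [w, x, y, z].
In Python, from workcell import env gives the robot as it stands. The module is installed in compiled form; this text tells all that it offers.
- The arm moves only by the shell command python3 -m pendant 'ROWS' [FORCE]. ROWS is JSON, a list of rows, each an object with "fingers": the finger opening in mm, from 0 to 85.4; "delta_pos": the shift along the tool's x, y, z in mm, a list of three; "angular": the turn, a rotation vector about the tool's x, y, z in rad, a list of three. In form: [{"fingers": fingers, "delta_pos": [x, y, z], "angular": [ax, ay, az]}, ...]. A call has 1 to 12 rows; each row shifts and turns the commanded pose from where the row before left it, along the tool's axes as they then stand; what a row does not reach is not made up. A row lasts 1/10 s, in which the tool goes at most 50 mm and 8.59 degrees, less where a joint would pass 70% of its speed; a pose out of reach is approached as far as the arm can. A call is refused whole if a number of a shift passes 50 or a number of a turn 0.15, either way. A call with a gripper value outside its range is refused whole. The fingers move at their own pace and stop on an object; FORCE is the grip in N (left out, the last holds). Time passes only in rows, so rows that do not move let the fingers close. It gives the time, the measured TCP pose, the force and the opening at its end, in the units of the state.
- env.get_state(): the state, without advancing time (a new reading comes with each control period).
- env.read_camera(name): name is "scene" or "top" or "wrist"; returns the picture (480x640x3 uint8, blue, green, red); there is no depth.
- env.camera_params(name): a dict with "fx", "fy", "cx", "cy" (pixels), "view" (4x4, takes a point from world to camera coordinates). Camera axes: x right, y up, looking along -z (the intrinsics and any distortion apply to the point x, -y, -z); pixel columns grow to the right and rows downward; lengths in m; the calibration is good to about 2 mm. A picture is of the moment at which its call begins: read the wrist's pose just before it. camera_params takes no time and is no camera call; for the wrist camera it gives the pose at the moment of the call.
- env.hand_in(): hands the job in, once; it reports no verdict.
The state is a dict: "clock": time; "joint_pos": joint angles; "qvel": joint speeds; "tau": joint torques, N m; "tcp_pos": TCP position; "orientation": TCP orientation; "wrist_force": force on the tool from outside, world axes, zero at the start; "ft_torque": the same for the moment, N m; "finger_gap": finger opening in m.
Only numpy, scipy, OpenCV 4.12 (cv2) and the standard library are available. Lean on these libraries where they do the work, as an engineer would, in place of code of your own. Each camera call takes 0.05 s, during which the arm holds its last target. There are 200 camera calls.

## Working session

There is one attempt and no reset: what is moved stays moved. The work goes in short steps, Python scripts to look and compute and a shell command to move; the robot and the scene stay as the last step left them, time stands still between calls to the robot, and variables do not carry over. Pictures are saved under pics/ and viewed, about 12 in all and at most 16, crops included, and the job is handed in when it is done.

```bash
mkdir -p pics; ls; python3 - <<'E'
from workcell import env
import cv2,numpy as np
np.set_printoptions(precision=4,suppress=True)
print(env.get_state())
for n in ("scene","top"):
    cv2.imwrite(f"pics/{n}0.png",env.read_camera(n))
    p=env.camera_params(n); print(n,p)
print(env.camera_params("wrist"))
E
```

```text
pics
{'clock': 0.0, 'joint_pos': array([ 1.0994,  0.314 ,  0.045 ,  1.3036, -0.    ,  1.4312]), 'qvel': array([-0.0001, -0.0013,  0.0006, -0.0003, -0.0006,  0.0004]), 'tau': array([ -0.0007, -48.0623,  29.8536,   0.0193,  -0.0003,   0.    ]), 'tcp_pos': array([0.1871, 0.5432, 0.2304]), 'orientation': array([-0.0003,  0.1651,  0.9863, -0.0009]), 'wrist_force': array([-0.4039,  0.6238, -0.1238]), 'ft_torque': array([-0.0017,  0.0019, -0.0201]), 'finger_gap': 0.08526845768416334}
scene {'fx': 576.4817551970516, 'fy': 576.4817551970516, 'cx': 324.5961634532351, 'cy': 241.92157184858328, 'view': array([[ 0.7247,  0.689 , -0.0093, -0.4687],
       [-0.4984,  0.5334,  0.6834,  0.1685],
       [ 0.4758, -0.4906,  0.73  , -1.7999],
       [ 0.    ,  0.    ,  0.    ,  1.    ]])}
top {'fx': 621.3030084621688, 'fy': 621.3030084621688, 'cx': 305.8238346347494, 'cy': 239.00445031519334, 'view': array([[ 0.0191, -0.9998, -0.0051,  0.0809],
       [ 0.9819,  0.0178,  0.1884, -0.5635],
       [-0.1883, -0.0086,  0.9821, -1.4977],
       [ 0.    ,  0.    ,  0.    ,  1.    ]])}
{'fx': 334.4664988891993, 'fy': 334.4664988891993, 'cx': 319.9104526917957, 'cy': 242.64707934374903, 'view': array([[ 0.3252,  0.9456, -0.0017, -0.5731],
       [-0.9122,  0.3132, -0.2643,  0.0339],
       [-0.2494,  0.0875,  0.9644, -0.3786],
       [ 0.    ,  0.    ,  0.    ,  1.    ]])}
```

View pics/top0.png

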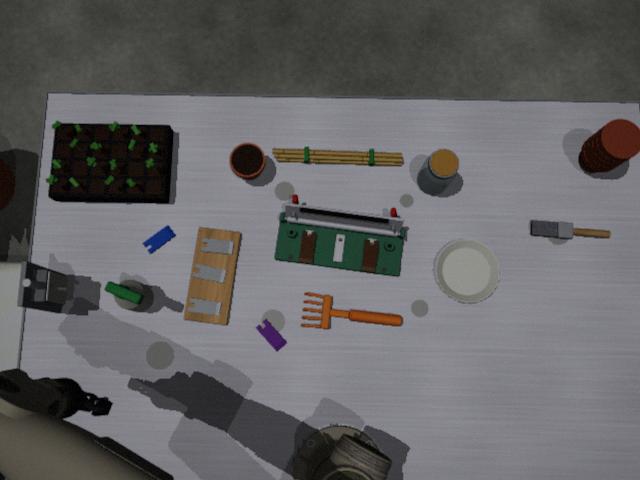

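View pics/scene0.png

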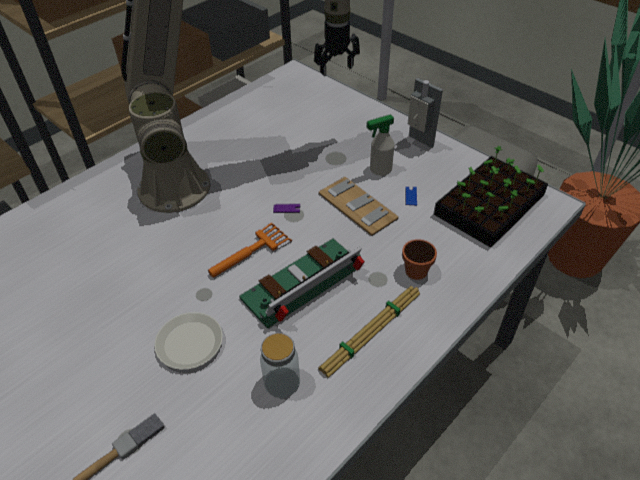

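The top view shows the bed around (340,245) with worn knives at (308,247) and (371,255). The middle seat is empty, the board is around (212,275), the saucer is at (467,271), and blue and purple decoys sit at (159,239) and (271,335). I'll write helpers next and move in for wrist views.

```bash
cat > h.py <<'E'
from workcell import env
import cv2,numpy as np
from scipy.spatial.transform import Rotation as Ro
np.set_printoptions(precision=4,suppress=True)
def ray(p,uv):
    V=np.array(p["view"]);R=V[:3,:3];c=-R.T@V[:3,3]
    d=R.T@np.array([(uv[0]-p["cx"])/p["fx"],-(uv[1]-p["cy"])/p["fy"],-1.]);return c,d
def w(p,uv,z=0.):
    c,d=ray(p,uv);return c+d*(z-c[2])/d[2]
def px(p,X):
    V=np.array(p["view"]);q=V[:3,:3]@np.array(X)+V[:3,3]
    return np.array([p["cx"]+p["fx"]*q[0]/-q[2],p["cy"]-p["fy"]*q[1]/-q[2]])
def pose():
    s=env.get_state();q=s["orientation"];return s["tcp_pos"],Ro.from_quat([q[1],q[2],q[3],q[0]]),s
def go(target,jaw=None,Rt=None):
    """shift in tool axes (mm) to target; turn to bring tool straight down with tool y along world angle jaw (mod pi)"""
    t,R,s=pose();d=R.inv().apply(np.array(target)-t)*1e3
    if jaw is not None:
        c=[]
        for a in (jaw,jaw+np.pi):
            y=np.array([np.cos(a),np.sin(a),0]);z=np.array([0,0,-1.]);c.append(Ro.from_matrix(np.array([np.cross(y,z),y,z]).T))
        Rt=min(c,key=lambda r:(R.inv()*r).magnitude())
    rv=(R.inv()*Rt).as_rotvec() if Rt is not None else np.zeros(3)
    print("tcp",t,"j6 %.2f"%s["joint_pos"][5],"t %.1f"%s["clock"],"F",s["wrist_force"],"gap %.1f"%(s["finger_gap"]*1e3))
    print(" shift mm",d.round(1),"turn",rv.round(3)," world mm",((np.array(target)-t)*1e3).round(1))
    return d,rv
def snap(n,f):
    p=env.camera_params(n);im=env.read_camera(n);cv2.imwrite(f"pics/{f}.png",im);np.save(f"pics/{f}.npy",p,allow_pickle=True);return p,im
E
python3 - <<'E'
from h import *
p=env.camera_params("top")
for n,uv,z in [("bedA",(281,210),.016),("bedB",(276,259),.016),("bedC",(401,276),.016),("bedD",(407,228),.016),("worn+",(308,247),.03),("worn-",(371,255),.03),("saucer",(467,271),.02),("k1",(217,246),.018),("k2",(209,272),.018),("k3",(204,307),.018),("rakehead",(318,311),.02),("rakeend",(402,321),.02),("jar",(440,175),.1),("sprayer",(125,295),.15),("purple",(271,335),.0)]: print(n,w(p,uv,z)[:2])
c=env.camera_params("wrist");V=c["view"];print("cam",-V[:3,:3].T@V[:3,3])
go([.42,.05,.38],np.pi/2)
E
```

```text
bedA [0.6443 0.1572]
bedB [0.516  0.1665]
bedC [ 0.4783 -0.1507]
bedD [ 0.6026 -0.1673]
worn+ [0.546  0.0856]
worn- [ 0.5284 -0.0736]
saucer [ 0.4936 -0.3167]
k1 [0.5465 0.318 ]
k2 [0.4793 0.3351]
k3 [0.3908 0.3434]
rakehead [0.386  0.0577]
rakeend [ 0.3651 -0.1515]
jar [ 0.7198 -0.237 ]
sprayer [0.4047 0.5044]
purple [0.3252 0.1746]
cam [0.1228 0.5645 0.3731]
tcp [0.1871 0.5432 0.2305] j6 1.43 t 0.1 F [ 0.0244 -0.7598 -1.0147] gap 85.5
 shift mm [-380.8 -390.7 -149. ] turn [-0.002 -0.001 -0.332]  world mm [ 232.9 -493.2  149.5]
```

```bash
python3 -m pendant '[{"fingers":85,"delta_pos":[-50,-22,-12],"angular":[0,0,0]},{"fingers":85,"delta_pos":[-50,-22,-12],"angular":[0,0,0]},{"fingers":85,"delta_pos":[-50,-22,-12],"angular":[0,0,0]},{"fingers":85,"delta_pos":[-50,-22,-12],"angular":[0,0,0]},{"fingers":85,"delta_pos":[-50,-22,-12],"angular":[0,0,0]},{"fingers":85,"delta_pos":[-50,-22,-12],"angular":[0,0,0]},{"fingers":85,"delta_pos":[0,0,0],"angular":[0,0,-0.11]},{"fingers":85,"delta_pos":[0,0,0],"angular":[0,0,-0.11]},{"fingers":85,"delta_pos":[0,0,0],"angular":[0,0,-0.11]},{"fingers":85,"delta_pos":[0,0,0],"angular":[0,0,0]},{"fingers":85,"delta_pos":[0,0,0],"angular":[0,0,0]}]'
python3 - <<'E'
from h import *
snap("wrist","w1");go([.42,.04,.36],np.pi/2-.12)
E
```

```text
clock: 1.2
tcp_pos: [0.4023, 0.3447, 0.2954]
orientation: [-0.0, 0.002, 1.0, -0.0]
wrist_force: [-0.8, 1.0, 0.2]
finger_gap: 0.085
tcp [0.4023 0.3447 0.2954] j6 0.56 t 1.2 F [-0.3997 -0.0788 -0.2043] gap 85.1
 shift mm [ -18.9 -304.7  -64.5] turn [-0.    -0.     0.116]  world mm [  17.7 -304.7   64.6]
```

View pics/w1.png

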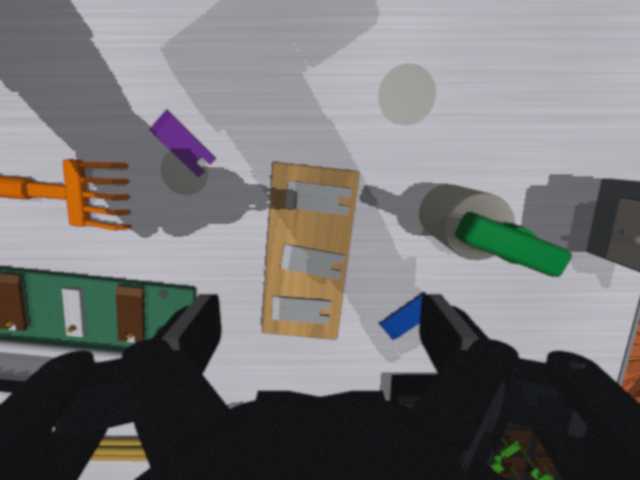

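The wrist view shows three sharp knives on the board at (318,198), (313,262) and (302,309), with their notches pointing right (+y). The bed is at the left.

```bash
python3 -m pendant '[{"fingers":85,"delta_pos":[-3,-44,-9],"angular":[0,0,0]},{"fingers":85,"delta_pos":[-3,-44,-9],"angular":[0,0,0]},{"fingers":85,"delta_pos":[-3,-44,-9],"angular":[0,0,0]},{"fingers":85,"delta_pos":[-3,-44,-9],"angular":[0,0,0]},{"fingers":85,"delta_pos":[-3,-44,-9],"angular":[0,0,0]},{"fingers":85,"delta_pos":[-3,-44,-9],"angular":[0,0,0]},{"fingers":85,"delta_pos":[-3,-44,-9],"angular":[0,0,0]},{"fingers":85,"delta_pos":[0,0,0],"angular":[0,0,0.116]},{"fingers":85,"delta_pos":[0,0,0],"angular":[0,0,0]},{"fingers":85,"delta_pos":[0,0,0],"angular":[0,0,0]}]'
cat >> h.py <<'E'
def rects(p,m,z,amin=200,amax=1e5):
    """contours of mask -> rect centre, dims, angle of long axis in world at height z"""
    out=[]
    for c in cv2.findContours(m,cv2.RETR_EXTERNAL,cv2.CHAIN_APPROX_NONE)[0]:
        if not amin<cv2.contourArea(c)<amax: continue
        P=np.array([w(p,u,z)[:2] for u in c[:,0].astype(float)])*1e3
        (cx,cy),(a,b),ang=cv2.minAreaRect(P.astype(np.float32))
        if a<b: a,b,ang=b,a,ang+90
        print(" px",c[:,0].mean(0).round(),"ctr",np.round([cx,cy],1),"dims",round(a,1),round(b,1),"ang deg",round((ang+90)%180-90,1));out.append((cx,cy,a,b,ang))
    return out
E
python3 - <<'E'
from h import *
p=np.load("pics/w1.npy",allow_pickle=True).item();im=cv2.imread("pics/w1.png")
hsv=cv2.cvtColor(im,cv2.COLOR_BGR2HSV)
roi=np.zeros(im.shape[:2],np.uint8);cv2.fillPoly(roi,[np.array([[276,168],[353,175],[333,334],[268,327]])],255)
print("knife hsv",hsv[200,318],hsv[309,302],"wood",hsv[225,340],hsv[198,284])
m=((hsv[...,1]<50)&(roi>0)).astype(np.uint8)*255
rects(p,m,.018,300)
p,im=snap("wrist","w2")
E
```

```text
clock: 2.25
tcp_pos: [0.4228, 0.037, 0.3586]
orientation: [-0.0, 0.058, 0.998, 0.0]
wrist_force: [-0.9, 0.1, -0.2]
finger_gap: 0.0849
knife hsv [ 98   8 131] [102   9 143] wood [ 17 130 145] [ 17 116  77]
 px [302. 310.] ctr [544.8 316.6] dims 79.3 35.6 ang deg 84.7
 px [314. 261.] ctr [475.  332.9] dims 79.7 34.7 ang deg 78.8
 px [320. 198.] ctr [390.7 341.3] dims 80.0 34.2 ang deg 82.6
```

View pics/w2.png

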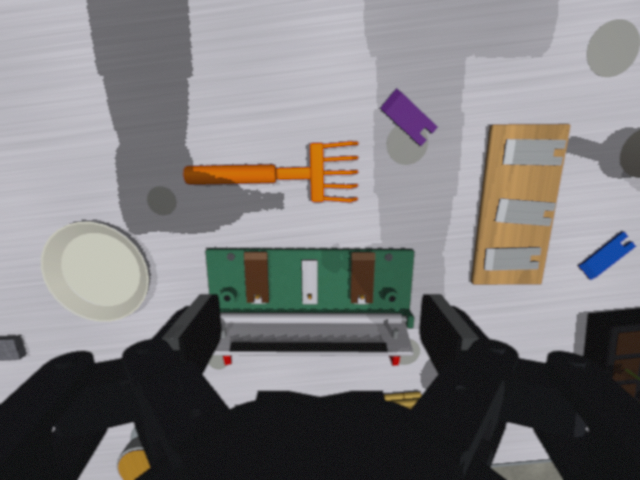

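The bed is seen from above. Worn knives sit at (257,278) and (361,278), the bare land is at (309,282) and the saucer at (96,270). The brass pins are at about (258,300), (309,297) and (361,300). Measuring the bed, knives and saucer from this picture.

```bash
python3 - <<'E'
from h import *
p=np.load("pics/w2.npy",allow_pickle=True).item();im=cv2.imread("pics/w2.png")
hsv=cv2.cvtColor(im,cv2.COLOR_BGR2HSV);H,S,V=[hsv[...,i].astype(int) for i in range(3)]
print(hsv[278,257],hsv[282,309],hsv[265,290],hsv[298,309],hsv[270,96])
box=lambda a,b,c,d:(np.indices(H.shape)[1]>=a)&(np.indices(H.shape)[1]<=c)&(np.indices(H.shape)[0]>=b)&(np.indices(H.shape)[0]<=d)
M=lambda c:(c.astype(np.uint8)*255)
print("worn");rects(p,M((H<15)&(S>90)&(V<140)&box(230,240,390,310)),.030,200)
print("land");rects(p,M((S<60)&(V>120)&box(290,250,330,310)),.024,200)
print("green front edge")
g=(H>60)&(H<95)&(S>90)&box(200,235,420,312)
pts=[];
for u in list(range(212,240,2))+list(range(275,298,2))+list(range(322,345,2))+list(range(380,408,2)):
    r=np.where(g[:,u])[0][0]; pts.append(w(p,(u,r-.5),.016)[:2]*1e3)
pts=np.array(pts);k=np.polyfit(pts[:,1],pts[:,0],1);print("x=%.4f y+%.1f -> yaw %.2f deg"%(k[0],k[1],-np.degrees(np.arctan(k[0]))), "res",np.std(pts[:,0]-np.polyval(k,pts[:,1])))
for r in (262,270,280):
    c=np.where(g[r])[0];print("row",r,w(p,(c[0]-.5,r),.016)[:2]*1e3,w(p,(c[-1]+.5,r),.016)[:2]*1e3)
print("saucer");rects(p,M((S<60)&(V>150)&box(38,216,152,325)),.02,2000)
print("pins px->world z=.034")
for c in cv2.findContours(M((H>12)&(H<35)&(S>60)&(V>90)&box(235,285,385,308)),0,1)[0]:
    u=c[:,0].mean(0);print(u,w(p,u,.032)[:2]*1e3,cv2.contourArea(c))
E
python3 - <<'E'
import cv2
im=cv2.imread("pics/w2.png")
cv2.imwrite("pics/w2c.png",cv2.resize(im[235:375,195:425],None,fx=3.4,fy=3.4,interpolation=cv2.INTER_CUBIC))
E
```

```text
[ 11 153  80] [124  11 194] [ 75 126 107] [ 17  99 157] [ 32  17 198]
worn
 px [362. 277.] ctr [544.6  85.3] dims 77.2 31.5 ang deg -7.1
 px [256. 277.] ctr [525.6 -72.2] dims 78.7 31.6 ang deg -7.2
land
 px [310. 282.] ctr [545.8   5.7] dims 72.1 23.3 ang deg -6.7
green front edge
x=0.1217 y+494.2 -> yaw -6.94 deg res 0.46616485443850314
row 262 [ 497.9365 -145.475 ] [534.0327 165.6996]
row 270 [ 510.683  -148.1123] [546.8452 163.6202]
row 280 [ 527.0373 -149.9182] [563.1491 161.3667]
saucer
 px [104. 264.] ctr [ 496.7 -323.1] dims 196.6 180.7 ang deg -14.2
pins px->world z=.034
[362.1818 296.7273] [575.0871  83.2525] 9.5
[256.6429 296.5714] [556.3251 -76.2332] 13.0
[309.3333 296.2222] [564.9919   3.47  ] 8.5
```

View pics/w2c.png

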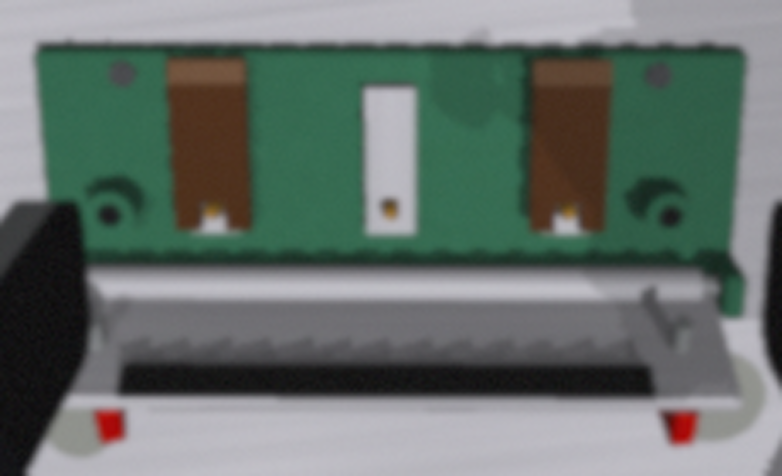

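```bash
cat >> h.py <<'E'
YAW=np.radians(-6.95);O=np.array([.5386,.0067])
def B(x,y,z):
    c,s=np.cos(YAW),np.sin(YAW);return np.array([O[0]+(x*c-y*s)/1e3,O[1]+(x*s+y*c)/1e3,z/1e3])
JB=YAW+np.pi/2
E
python3 - <<'E'
from h import *
go(B(-4,80,80),JB)
E
```

```text
tcp [0.4227 0.0374 0.3585] j6 0.01 t 2.3 F [-0.4947  0.1186 -0.4125] gap 84.8
 shift mm [-115.3   62.8  278.5] turn [ 0.    -0.     0.006]  world mm [ 121.6   49.2 -278.5]
```

```bash
python3 -m pendant '[{"fingers":55,"delta_pos":[-19.2,10.5,46],"angular":[0,0,0.006]},{"fingers":55,"delta_pos":[-19.2,10.5,46],"angular":[0,0,0]},{"fingers":55,"delta_pos":[-19.2,10.5,46],"angular":[0,0,0]},{"fingers":55,"delta_pos":[-19.2,10.5,46],"angular":[0,0,0]},{"fingers":55,"delta_pos":[-19.2,10.5,46],"angular":[0,0,0]},{"fingers":55,"delta_pos":[-19.2,10.5,46],"angular":[0,0,0]},{"fingers":50,"delta_pos":[0,0,0],"angular":[0,0,0]},{"fingers":50,"delta_pos":[0,0,0],"angular":[0,0,0]},{"fingers":50,"delta_pos":[0,0,0],"angular":[0,0,0]}]'
python3 - <<'E'
from h import *
p,im=snap("wrist","w3");go(B(-4,80,19),JB)
for q in [(28,80,34),(28,0,34)]: print(px(p,B(*q)))
E
```

```text
clock: 3.2
tcp_pos: [0.5432, 0.085, 0.0894]
orientation: [0.001, 0.061, 0.998, 0.0]
wrist_force: [1.1, -0.2, 0.3]
finger_gap: 0.05
tcp [0.5436 0.0847 0.0901] j6 0.13 t 3.2 F [ 0.4564 -0.375  -0.2759] gap 49.9
 shift mm [-0.2  1.9 71.1] turn [ 0.     0.004 -0.001]  world mm [  0.7   1.9 -71.1]
[323.8685 311.4776]
[200.926  311.4837]
```

View pics/w3.png

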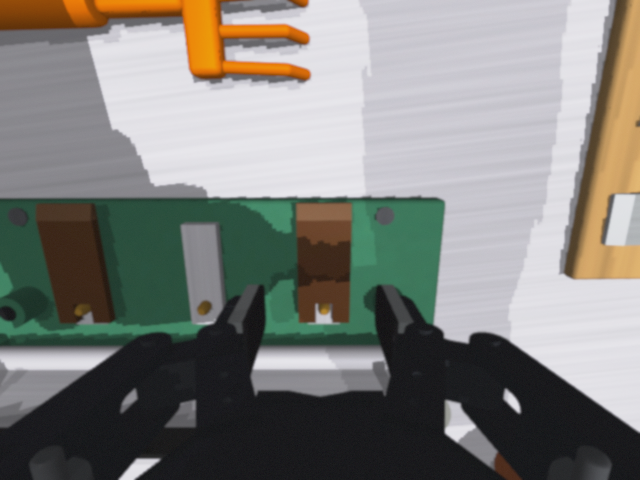

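The view lines up with the calibration: pin 1 is at (325,310) against a predicted (324,311). Now descend and grip the first worn knife.

```bash
python3 -m pendant '[{"fingers":50,"delta_pos":[0,1.9,20],"angular":[0,0,0]},{"fingers":50,"delta_pos":[0,0,20],"angular":[0,0,0]},{"fingers":50,"delta_pos":[0,0,20],"angular":[0,0,0]},{"fingers":50,"delta_pos":[0,0,11],"angular":[0,0,0]},{"fingers":50,"delta_pos":[0,0,0],"angular":[0,0,0]},{"fingers":50,"delta_pos":[0,0,0],"angular":[0,0,0]},{"fingers":30,"delta_pos":[0,0,0],"angular":[0,0,0]},{"fingers":30,"delta_pos":[0,0,0],"angular":[0,0,0]},{"fingers":25,"delta_pos":[0,0,0],"angular":[0,0,0]},{"fingers":25,"delta_pos":[0,0,0],"angular":[0,0,0]},{"fingers":25,"delta_pos":[0,0,0],"angular":[0,0,0]}]' 60
python3 -m pendant '[{"fingers":25,"delta_pos":[0,0,-10],"angular":[0,0,0]},{"fingers":25,"delta_pos":[0,0,-20],"angular":[0,0,0]},{"fingers":25,"delta_pos":[0,0,-30],"angular":[0,0,0]},{"fingers":25,"delta_pos":[0,0,-40],"angular":[0,0,0]},{"fingers":25,"delta_pos":[0,0,-40],"angular":[0,0,0]},{"fingers":25,"delta_pos":[0,0,0],"angular":[0,0,0]},{"fingers":25,"delta_pos":[0,0,0],"angular":[0,0,0]}]'
cat >> h.py <<'E'
def saucer():
    p,im=snap("top","sau");hsv=cv2.cvtColor(im,cv2.COLOR_BGR2HSV)
    m=((hsv[...,1]<60)&(hsv[...,2]>165)).astype(np.uint8)*255;m[:,:425]=0;m[:,525:]=0;m[:205]=0;m[330:]=0
    c=max(cv2.findContours(m,0,1)[0],key=cv2.contourArea);(u,v),r=cv2.minEnclosingCircle(c)
    X=w(p,(u,v),.02);print("saucer px",u,v,r,"world",X,"diam",r*2*1500/621,cv2.contourArea(c)/(np.pi*r*r));return X
E
python3 - <<'E'
from h import *
t=saucer();go([t[0],t[1],.12],JB)
E
```

```text
clock: 4.35
tcp_pos: [0.5442, 0.0861, 0.0186]
orientation: [0.001, 0.062, 0.998, 0.0]
wrist_force: [-0.5, -1.1, 5.7]
finger_gap: 0.0323
clock: 5.05
tcp_pos: [0.5439, 0.0861, 0.1586]
orientation: [0.002, 0.062, 0.998, 0.0]
wrist_force: [-0.4, -1.1, -0.4]
finger_gap: 0.0323Traceback (most recent call last):
  File "<stdin>", line 2, in <module>
  File "h.py", line 46, in saucer
    c=max(cv2.findContours(m,0,1)[0],key=cv2.contourArea);(u,v),r=cv2.minEnclosingCircle(c)
ValueError: max() iterable argument is empty
```

```bash
python3 - <<'E'
from h import *
p,im=snap("wrist","w4")
im=cv2.imread("pics/sau.png");hsv=cv2.cvtColor(im,cv2.COLOR_BGR2HSV);print(hsv[271,467],hsv[271,500],hsv[271,510],hsv[300,430],hsv[243,460],hsv[240,467])
E
```

```text
[ 43  11 156] [120  11 145] [124  14 148] [131  13 153] [ 30  12 131] [ 30  13 142]
```

View pics/w4.png

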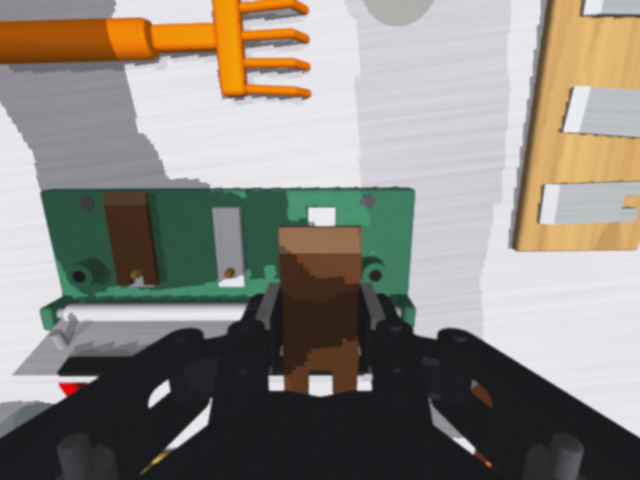

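The knife is held level and the first seat is empty. Now localise the saucer by hue.

```bash
sed -i 's/m=((hsv\[...,1\]<60)&(hsv\[...,2\]>165)).*m\[:,:425\]=0/m=((hsv[...,0]>15)\&(hsv[...,0]<75)\&(hsv[...,1]>5)\&(hsv[...,2]>95)).astype(np.uint8)*255;m=cv2.morphologyEx(m,cv2.MORPH_OPEN,np.ones((3,3)));m[:,:425]=0/' h.py
python3 - <<'E'
from h import *
t=saucer();s=np.array([t[0],t[1]]);ey=np.array([.121,.9927])
a=s+ey*.018;go([a[0],a[1],.13],JB)
E
```

```text
saucer px 467.22222900390625 270.6666564941406 32.60794448852539 world [ 0.4944 -0.3173  0.02  ] diam 157.52630187693424 0.8945072697521133
tcp [0.5418 0.0861 0.1554] j6 0.13 t 5.2 F [-0.4518 -0.2417 -0.7713] gap 31.8
 shift mm [  -2.9 -388.2   25.5] turn [-0.    -0.003 -0.002]  world mm [ -45.2 -385.5  -25.4]
```

```bash
python3 -m pendant '[{"fingers":25,"delta_pos":[-0.4,-30,0],"angular":[0,0,0]},{"fingers":25,"delta_pos":[-0.4,-48,3],"angular":[0,0,0]},{"fingers":25,"delta_pos":[-0.4,-48,3],"angular":[0,0,0]},{"fingers":25,"delta_pos":[-0.4,-48,3],"angular":[0,0,0]},{"fingers":25,"delta_pos":[-0.4,-48,3],"angular":[0,0,0]},{"fingers":25,"delta_pos":[-0.4,-48,3],"angular":[0,0,0]},{"fingers":25,"delta_pos":[-0.4,-48,3],"angular":[0,0,0]},{"fingers":25,"delta_pos":[-0.4,-40,3],"angular":[0,0,0]},{"fingers":25,"delta_pos":[-0.4,-30,3],"angular":[0,0,0]},{"fingers":25,"delta_pos":[0,0,0],"angular":[0,0,0]},{"fingers":25,"delta_pos":[0,0,0],"angular":[0,0,0]}]'
python3 - <<'E'
from h import *
t=saucer();s=np.array([t[0],t[1]]);ey=np.array([.121,.9927])
go([.4966,-.2994,.009],JB)
p,im=snap("wrist","w5")
E
```

```text
clock: 6.3
tcp_pos: [0.4974, -0.2992, 0.1309]
orientation: [-0.001, 0.063, 0.998, 0.001]
wrist_force: [-1.0, 0.9, -0.5]
finger_gap: 0.0321
saucer px 482.5 283.5 61.583377838134766 world [ 0.4626 -0.3547  0.02  ] diam 297.5042407639361 0.3085728311780504
tcp [ 0.4977 -0.2984  0.1313] j6 -0.55 t 6.3 F [ 0.2456  0.4526 -1.6084] gap 32.1
 shift mm [  0.6  -1.4 122.3] turn [ 0.002 -0.003 -0.003]  world mm [  -1.1   -1.  -122.3]
```

View pics/w5.png

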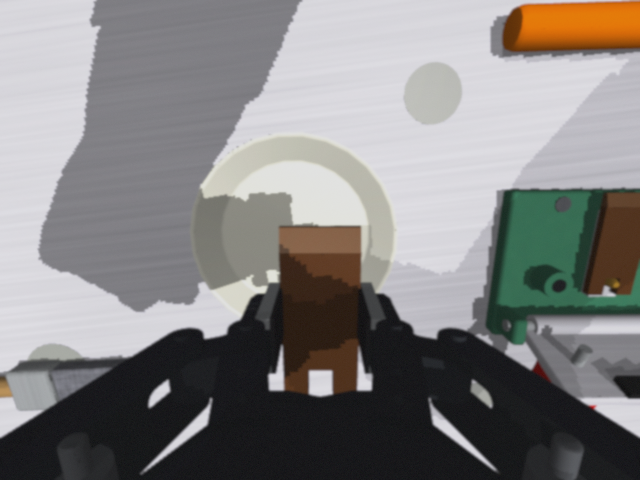

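The saucer's rim runs from x=191 to 394 with its top at y=133, so its centre is about (293,233). Check that in world coordinates before lowering.

```bash
python3 - <<'E'
from h import *
p=np.load("pics/w5.npy",allow_pickle=True).item()
L,R,T=[w(p,u,.02) for u in ((191.,233.),(394.5,233.),(293.,133.))];print(L,R,T,"ctr y",(L+R)/2,"x from top",T[0]+.082)
E
```

```text
[ 0.4788 -0.3981  0.02  ] [ 0.4985 -0.2404  0.02  ] [ 0.4152 -0.3084  0.02  ] ctr y [ 0.4887 -0.3193  0.02  ] x from top 0.49715609436011765
```

```bash
python3 -m pendant '[{"fingers":25,"delta_pos":[0.5,-1.5,25],"angular":[0,0,0]},{"fingers":25,"delta_pos":[0,0,40],"angular":[0,0,0]},{"fingers":25,"delta_pos":[0,0,35],"angular":[0,0,0]},{"fingers":25,"delta_pos":[0,0,15],"angular":[0,0,0]},{"fingers":25,"delta_pos":[0,0,7],"angular":[0,0,0]},{"fingers":25,"delta_pos":[0,0,0],"angular":[0,0,0]},{"fingers":25,"delta_pos":[0,0,0],"angular":[0,0,0]},{"fingers":44,"delta_pos":[0,0,0],"angular":[0,0,0]},{"fingers":44,"delta_pos":[0,0,0],"angular":[0,0,0]},{"fingers":44,"delta_pos":[0,0,0],"angular":[0,0,0]}]'
python3 -m pendant '[{"fingers":44,"delta_pos":[0,0,-20],"angular":[0,0,0]},{"fingers":44,"delta_pos":[0,0,-40],"angular":[0,0,0]},{"fingers":50,"delta_pos":[0,0,-40],"angular":[0,0,0]},{"fingers":50,"delta_pos":[0,48,-20],"angular":[0,0,0]},{"fingers":50,"delta_pos":[0,48,0],"angular":[0,0,0]},{"fingers":50,"delta_pos":[0,40,0],"angular":[0,0,0]},{"fingers":50,"delta_pos":[0,0,0],"angular":[0,0,0]},{"fingers":50,"delta_pos":[0,0,0],"angular":[0,0,0]}]'
python3 - <<'E'
from h import *
p,im=snap("wrist","w6");go(B(-4,-80,19),JB);go(B(-4,-80,80),JB)
hsv=cv2.cvtColor(im,cv2.COLOR_BGR2HSV)
m=((hsv[...,0]<15)&(hsv[...,1]>90)&(hsv[...,2]<140)&(hsv[...,2]>30)).astype(np.uint8)*255
rects(p,m,.030,300)
for y in (80,0,-80): print(px(p,B(28,y,34)))
E
```

```text
clock: 7.4
tcp_pos: [0.4985, -0.3013, 0.0117]
orientation: [0.001, 0.062, 0.998, -0.0]
wrist_force: [-0.0, 0.9, -0.2]
finger_gap: 0.044
clock: 8.2
tcp_pos: [0.5148, -0.167, 0.1306]
orientation: [0.001, 0.061, 0.998, -0.0]
wrist_force: [-0.3, -0.8, 0.2]
finger_gap: 0.05
tcp [ 0.5148 -0.1679  0.1304] j6 -0.34 t 8.2 F [-0.4135  0.4897  0.8036] gap 50.1
 shift mm [  1.8  96.3 111.3] turn [-0.001  0.001 -0.002]  world mm [  10.1   95.7 -111.4]
tcp [ 0.5148 -0.1679  0.1304] j6 -0.34 t 8.2 F [-0.4135  0.4897  0.8036] gap 50.1
 shift mm [ 1.7 96.2 50.3] turn [-0.001  0.001 -0.002]  world mm [ 10.1  95.7 -50.4]
 px [155. 241.] ctr [ 497.1 -290.9] dims 71.9 31.7 ang deg -6.4
 px [446. 245.] ctr [526.5 -73.8] dims 79.1 34.1 ang deg -6.9
 px [475.  47.] ctr [400.5 -60.1] dims 187.7 33.5 ang deg 83.1
[654.0464 284.0489]
[549.6734 284.002 ]
[445.3439 283.9551]
```

View pics/w6.png

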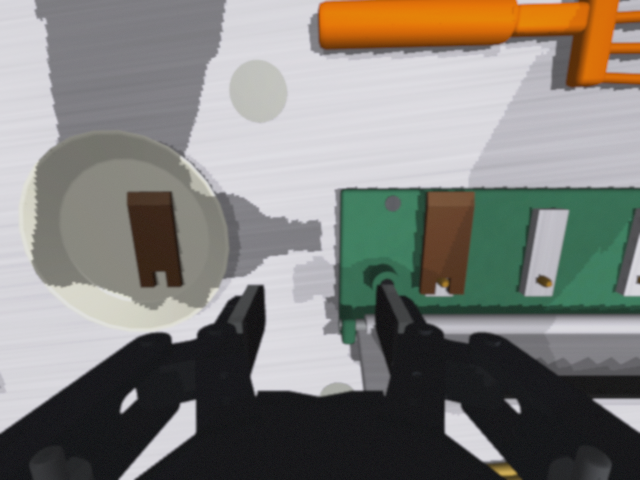

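The first worn knife lies in the saucer at (155,241), and the second is still in its seat at (446,245). Fetch the second.

```bash
python3 -m pendant '[{"fingers":50,"delta_pos":[0.6,32,5],"angular":[0,0,0]},{"fingers":50,"delta_pos":[0.6,32,20],"angular":[0,0,0]},{"fingers":50,"delta_pos":[0.5,32.2,25],"angular":[0,0,0]},{"fingers":50,"delta_pos":[0,0,20],"angular":[0,0,0]},{"fingers":50,"delta_pos":[0,0,25],"angular":[0,0,0]},{"fingers":50,"delta_pos":[0,0,16],"angular":[0,0,0]},{"fingers":50,"delta_pos":[0,0,0],"angular":[0,0,0]},{"fingers":30,"delta_pos":[0,0,0],"angular":[0,0,0]},{"fingers":25,"delta_pos":[0,0,0],"angular":[0,0,0]},{"fingers":25,"delta_pos":[0,0,0],"angular":[0,0,0]},{"fingers":25,"delta_pos":[0,0,0],"angular":[0,0,0]}]' 60
python3 -m pendant '[{"fingers":25,"delta_pos":[0,0,-10],"angular":[0,0,0]},{"fingers":25,"delta_pos":[0,0,-30],"angular":[0,0,0]},{"fingers":25,"delta_pos":[0,0,-40],"angular":[0,0,0]},{"fingers":25,"delta_pos":[0,0,-30],"angular":[0,0,0]},{"fingers":25,"delta_pos":[0,0,0],"angular":[0,0,0]},{"fingers":25,"delta_pos":[0,0,0],"angular":[0,0,0]}]'
python3 - <<'E'
from h import *
ey=np.array([.121,.9927]);a=np.array([.4955,-.318])-ey*.019;go([a[0],a[1],.13],JB)
saucer()
E
```

```text
clock: 9.35
tcp_pos: [0.5252, -0.0723, 0.0197]
orientation: [0.001, 0.062, 0.998, -0.0]
wrist_force: [-0.9, -0.9, -0.6]
finger_gap: 0.0318
clock: 9.95
tcp_pos: [0.5256, -0.0721, 0.1303]
orientation: [0.002, 0.062, 0.998, -0.0]
wrist_force: [-0.5, -0.1, -1.1]
finger_gap: 0.0319
tcp [ 0.5256 -0.0721  0.1303] j6 -0.16 t 9.9 F [-0.5208 -0.0957 -1.0892] gap 31.9
 shift mm [  -0.5 -266.7    0.4] turn [-0.     0.003 -0.002]  world mm [ -32.4 -264.8   -0.3]
saucer px 467.8125 270.1875 32.570335388183594 world [ 0.4957 -0.3188  0.02  ] diam 157.3446154018531 0.5782123727913652
```

```bash
python3 -m pendant '[{"fingers":25,"delta_pos":[0,-40,0],"angular":[0,0,0]},{"fingers":25,"delta_pos":[0,-48,0],"angular":[0,0,0]},{"fingers":25,"delta_pos":[0,-48,0],"angular":[0,0,0]},{"fingers":25,"delta_pos":[0,-48,0],"angular":[0,0,0]},{"fingers":25,"delta_pos":[0,-48,0],"angular":[0,0,0]},{"fingers":25,"delta_pos":[0,-35,0],"angular":[0,0,0]},{"fingers":25,"delta_pos":[0,0,20],"angular":[0,0,0]},{"fingers":25,"delta_pos":[0,0,40],"angular":[0,0,0]},{"fingers":25,"delta_pos":[0,0,35],"angular":[0,0,0]},{"fingers":25,"delta_pos":[0,0,21],"angular":[0,0,0]},{"fingers":25,"delta_pos":[0,0,0],"angular":[0,0,0]},{"fingers":25,"delta_pos":[0,0,0],"angular":[0,0,0]}]'
python3 -m pendant '[{"fingers":40,"delta_pos":[0,0,0],"angular":[0,0,0]},{"fingers":42,"delta_pos":[0,0,0],"angular":[0,0,0]},{"fingers":42,"delta_pos":[0,0,0],"angular":[0,0,0]},{"fingers":42,"delta_pos":[0,0,-20],"angular":[0,0,0]},{"fingers":42,"delta_pos":[0,0,-40],"angular":[0,0,0]},{"fingers":42,"delta_pos":[20,0,-40],"angular":[0,0,0]},{"fingers":50,"delta_pos":[50,0,-40],"angular":[0,0,0]},{"fingers":50,"delta_pos":[30,0,0],"angular":[0,0,0]},{"fingers":50,"delta_pos":[0,0,0],"angular":[0,0,0]},{"fingers":50,"delta_pos":[0,0,0],"angular":[0,0,0]}]'
python3 - <<'E'
from h import *
p,im=snap("wrist","w7");cv2.imwrite("pics/w7.png",im)
go([.475,.330,.1],np.radians(78.8-90))
hsv=cv2.cvtColor(im,cv2.COLOR_BGR2HSV)
m=((hsv[...,0]<15)&(hsv[...,1]>90)&(hsv[...,2]<140)&(hsv[...,2]>30)).astype(np.uint8)*255
rects(p,m,.011,300)
E
```

```text
clock: 11.2
tcp_pos: [0.4904, -0.3359, 0.0112]
orientation: [-0.001, 0.062, 0.998, 0.001]
wrist_force: [0.4, -0.1, -1.4]
finger_gap: 0.0323
clock: 12.2
tcp_pos: [0.4033, -0.3262, 0.1446]
orientation: [0.001, 0.062, 0.998, -0.0]
wrist_force: [0.6, -0.1, -0.2]
finger_gap: 0.0497
tcp [ 0.4038 -0.3262  0.1442] j6 -0.71 t 12.2 F [-0.1604 -0.4071 -0.1539] gap 49.5
 shift mm [ 10.6 660.   44. ] turn [-0.001  0.    -1.499]  world mm [ 71.2 656.2 -44.2]
 px [340. 330.] ctr [ 495.8 -319.1] dims 82.3 69.1 ang deg -7.1
 px [575. 172.] ctr [ 380.2 -111.9] dims 93.3 25.3 ang deg 67.0
```

View pics/w7.png

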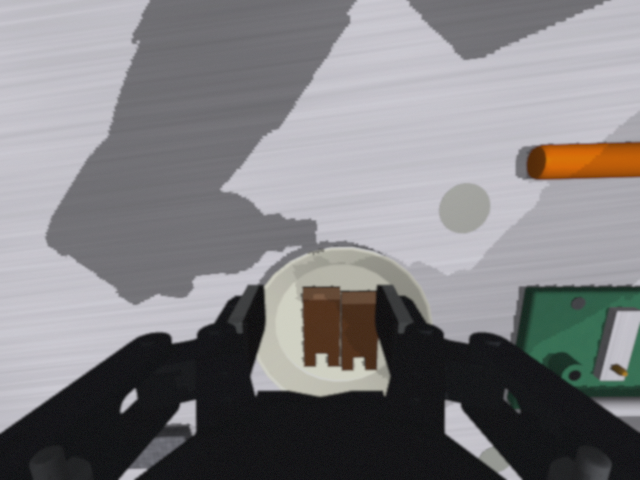

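Both worn knives lie flat side by side in the saucer; the pair measures 82×69 mm, centred on (340,330). Next the sharp knives, starting with the middle one.

```bash
python3 -m pendant '[{"fingers":50,"delta_pos":[1,47,0],"angular":[0,0,0]},{"fingers":50,"delta_pos":[1,47,0],"angular":[0,0,0]},{"fingers":50,"delta_pos":[1,47,0],"angular":[0,0,0]},{"fingers":50,"delta_pos":[1,47,0],"angular":[0,0,0]},{"fingers":50,"delta_pos":[1,47,0],"angular":[0,0,0]},{"fingers":50,"delta_pos":[1,47,0],"angular":[0,0,0]},{"fingers":50,"delta_pos":[1,47,0],"angular":[0,0,0]},{"fingers":50,"delta_pos":[1,47,0],"angular":[0,0,0]},{"fingers":50,"delta_pos":[1,47,0],"angular":[0,0,0]},{"fingers":50,"delta_pos":[1,47,0],"angular":[0,0,0]},{"fingers":50,"delta_pos":[0.6,47,0],"angular":[0,0,0]},{"fingers":50,"delta_pos":[0,47,0],"angular":[0,0,0]}]'
python3 -m pendant '[{"fingers":50,"delta_pos":[0,48,10],"angular":[0,0,0]},{"fingers":50,"delta_pos":[0,48,10],"angular":[0,0,0]},{"fingers":50,"delta_pos":[0,0,10],"angular":[0,0,-0.14]},{"fingers":50,"delta_pos":[0,0,5],"angular":[0,0,-0.14]},{"fingers":50,"delta_pos":[0,0,5],"angular":[0,0,-0.14]},{"fingers":50,"delta_pos":[0,0,4],"angular":[0,0,-0.14]},{"fingers":50,"delta_pos":[0,0,0],"angular":[0,0,-0.14]},{"fingers":50,"delta_pos":[0,0,0],"angular":[0,0,-0.14]},{"fingers":50,"delta_pos":[0,0,0],"angular":[0,0,-0.14]},{"fingers":50,"delta_pos":[0,0,0],"angular":[0,0,-0.14]},{"fingers":50,"delta_pos":[0,0,0],"angular":[0,0,-0.14]},{"fingers":50,"delta_pos":[0,0,0],"angular":[0,0,-0.14]}]'
python3 -m pendant '[{"fingers":50,"delta_pos":[0,0,0],"angular":[0,0,-0.099]},{"fingers":46,"delta_pos":[0,0,0],"angular":[0,0,0]},{"fingers":46,"delta_pos":[0,0,0],"angular":[0,0,0]}]'
cat >> h.py <<'E'
def grays(z=.018,name="w"):
    p,im=snap("wrist",name);hsv=cv2.cvtColor(im,cv2.COLOR_BGR2HSV)
    wood=cv2.morphologyEx(((hsv[...,0]>8)&(hsv[...,0]<28)&(hsv[...,1]>70)&(hsv[...,2]>45)).astype(np.uint8)*255,cv2.MORPH_CLOSE,np.ones((5,5)))
    c=max(cv2.findContours(wood,0,1)[0],key=cv2.contourArea);roi=np.zeros_like(wood);cv2.fillPoly(roi,[cv2.convexHull(c)],255)
    roi=cv2.erode(roi,np.ones((5,5)))
    m=((hsv[...,1]<50)&(hsv[...,2]>60)&(roi>0)).astype(np.uint8)*255
    return rects(p,m,z,400)
E
python3 - <<'E'
from h import *
grays(name="w8");go([.475,.3329,.022],np.radians(78.8-90))
E
```

```text
clock: 13.45
tcp_pos: [0.4628, 0.2381, 0.1435]
orientation: [-0.0, 0.061, 0.998, 0.0]
wrist_force: [0.7, -0.0, 0.2]
finger_gap: 0.0499
clock: 14.65
tcp_pos: [0.4745, 0.3314, 0.0991]
orientation: [-0.0, -0.598, 0.801, 0.0]
wrist_force: [-0.7, 0.0, -0.2]
finger_gap: 0.05
clock: 14.95
tcp_pos: [0.4744, 0.3309, 0.0995]
orientation: [-0.0, -0.634, 0.773, 0.0]
wrist_force: [0.4, 0.6, -0.1]
finger_gap: 0.0459
 px [317. 254.] ctr [475.6 332.5] dims 80.0 34.1 ang deg 79.0
 px [221. 258.] ctr [540.  321.8] dims 91.2 46.4 ang deg 84.8
 px [438. 243.] ctr [391.4 340.7] dims 81.0 35.0 ang deg 82.9
tcp [0.4744 0.3308 0.0996] j6 -0.90 t 15.0 F [-0.1348  0.4342 -0.0926] gap 45.6
 shift mm [-2.2 -0.2 77.6] turn [ 0.    -0.    -0.002]  world mm [  0.6   2.1 -77.6]
```

View pics/w8.png

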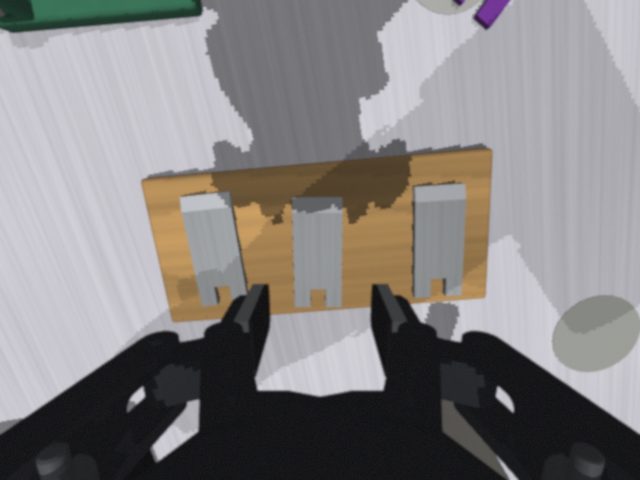

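Middle knife confirmed at (317,254), within 0.6 mm of the first measurement. Descend, probing for the board.

```bash
python3 -m pendant '[{"fingers":46,"delta_pos":[-1.8,0,30],"angular":[0,0,0]},{"fingers":46,"delta_pos":[0,0,30],"angular":[0,0,0]},{"fingers":46,"delta_pos":[0,0,15],"angular":[0,0,0]},{"fingers":46,"delta_pos":[0,0,7],"angular":[0,0,0]},{"fingers":46,"delta_pos":[0,0,0],"angular":[0,0,0]},{"fingers":46,"delta_pos":[0,0,0],"angular":[0,0,0]}]'
for i in 1 2; do python3 -m pendant '[{"fingers":46,"delta_pos":[0,0,1],"angular":[0,0,0]},{"fingers":46,"delta_pos":[0,0,0],"angular":[0,0,0]},{"fingers":46,"delta_pos":[0,0,0],"angular":[0,0,0]}]' | grep -E "tcp|force"; done
```

```text
clock: 15.6
tcp_pos: [0.4753, 0.3325, 0.019]
orientation: [0.001, -0.635, 0.773, -0.0]
wrist_force: [0.5, -0.2, 1.1]
finger_gap: 0.0458
tcp_pos: [0.4751, 0.3323, 0.018]
wrist_force: [0.3, 0.7, 1.0]
tcp_pos: [0.4746, 0.3321, 0.0163]
wrist_force: [0.3, -0.5, 0.2]
```

```bash
python3 -m pendant '[{"fingers":46,"delta_pos":[0,0,2],"angular":[0,0,0]},{"fingers":46,"delta_pos":[0,0,0],"angular":[0,0,0]},{"fingers":46,"delta_pos":[0,0,0],"angular":[0,0,0]}]' | grep -E "tcp|force"
python3 -m pendant '[{"fingers":46,"delta_pos":[0,0,1],"angular":[0,0,0]},{"fingers":46,"delta_pos":[0,0,0],"angular":[0,0,0]},{"fingers":46,"delta_pos":[0,0,0],"angular":[0,0,0]}]' | grep -E "tcp|force"
```

```text
tcp_pos: [0.4745, 0.332, 0.0141]
wrist_force: [-0.8, 0.2, 0.4]
tcp_pos: [0.4746, 0.3321, 0.0132]
wrist_force: [-0.4, -0.3, -0.3]
```

```bash
for i in 1 2; do python3 -m pendant '[{"fingers":46,"delta_pos":[0,0,1],"angular":[0,0,0]},{"fingers":46,"delta_pos":[0,0,0],"angular":[0,0,0]},{"fingers":46,"delta_pos":[0,0,0],"angular":[0,0,0]}]' | grep -E "tcp|force"; done
```

```text
tcp_pos: [0.4747, 0.3321, 0.0122]
wrist_force: [-0.6, 0.1, -0.6]
tcp_pos: [0.4747, 0.3321, 0.0112]
wrist_force: [-1.2, 0.8, -0.3]
```

```bash
python3 -m pendant '[{"fingers":36,"delta_pos":[0,0,0],"angular":[0,0,0]},{"fingers":30,"delta_pos":[0,0,0],"angular":[0,0,0]},{"fingers":25,"delta_pos":[0,0,0],"angular":[0,0,0]},{"fingers":25,"delta_pos":[0,0,0],"angular":[0,0,0]},{"fingers":25,"delta_pos":[0,0,0],"angular":[0,0,0]}]' 80
python3 -m pendant '[{"fingers":25,"delta_pos":[0,0,-5],"angular":[0,0,0]},{"fingers":25,"delta_pos":[0,0,-15],"angular":[0,0,0]},{"fingers":25,"delta_pos":[0,0,-30],"angular":[0,0,0]},{"fingers":25,"delta_pos":[0,0,-40],"angular":[0,0,0]},{"fingers":25,"delta_pos":[0,0,-30],"angular":[0,0,0]},{"fingers":25,"delta_pos":[0,0,0],"angular":[0,0,0]},{"fingers":25,"delta_pos":[0,0,0],"angular":[0,0,0]}]'
python3 - <<'E'
from h import *
go(B(-8,0,130),JB)
E
```

```text
clock: 17.9
tcp_pos: [0.475, 0.3322, 0.0119]
orientation: [0.0, -0.635, 0.773, -0.0]
wrist_force: [-1.3, -1.1, 6.2]
finger_gap: 0.0306
clock: 18.6
tcp_pos: [0.4749, 0.3322, 0.1315]
orientation: [0.001, -0.635, 0.773, -0.0]
wrist_force: [-0.3, -0.9, -1.7]
finger_gap: 0.031
tcp [0.4749 0.3322 0.1315] j6 -0.90 t 18.6 F [-0.254  -0.8878 -1.6693] gap 31.0
 shift mm [ 307.5 -117.8    1.4] turn [-0.     0.001  1.497]  world mm [  55.8 -324.6   -1.5]
```

```bash
python3 -m pendant '[{"fingers":25,"delta_pos":[30,-12,0],"angular":[0,0,0]},{"fingers":25,"delta_pos":[46,-18,0],"angular":[0,0,0]},{"fingers":25,"delta_pos":[46,-18,0],"angular":[0,0,0]},{"fingers":25,"delta_pos":[46,-18,0],"angular":[0,0,0]},{"fingers":25,"delta_pos":[46,-18,0],"angular":[0,0,0]},{"fingers":25,"delta_pos":[46,-18,0],"angular":[0,0,0]},{"fingers":25,"delta_pos":[47.5,-15.8,1.5],"angular":[0,0,0]}]' >/dev/null
python3 -m pendant '[{"fingers":25,"delta_pos":[0,0,0],"angular":[0,0,0.137]},{"fingers":25,"delta_pos":[0,0,0],"angular":[0,0,0.136]},{"fingers":25,"delta_pos":[0,0,0],"angular":[0,0,0.136]},{"fingers":25,"delta_pos":[0,0,0],"angular":[0,0,0.136]},{"fingers":25,"delta_pos":[0,0,0],"angular":[0,0,0.136]},{"fingers":25,"delta_pos":[0,0,0],"angular":[0,0,0.136]},{"fingers":25,"delta_pos":[0,0,0],"angular":[0,0,0.136]},{"fingers":25,"delta_pos":[0,0,0],"angular":[0,0,0.136]},{"fingers":25,"delta_pos":[0,0,0],"angular":[0,0,0.136]},{"fingers":25,"delta_pos":[0,0,0],"angular":[0,0,0.136]},{"fingers":25,"delta_pos":[0,0,0],"angular":[0,0,0.136]},{"fingers":25,"delta_pos":[0,0,0],"angular":[0,0,0]}]' >/dev/null
python3 -m pendant '[{"fingers":25,"delta_pos":[0,0,0],"angular":[0,0,0]},{"fingers":25,"delta_pos":[0,0,0],"angular":[0,0,0]}]'
python3 - <<'E'
from h import *
p,im=snap("wrist","w9");go(B(-8,0,45),JB);go(B(-7,0,45),JB)
cv2.imwrite("pics/w9c.png",cv2.resize(im[180:420,200:440],None,fx=2.5,fy=2.5))
t,R,s=pose()
# predicted knife corners if underside at tcp z, centre tcp +0.4mm along bed x
for x,y in ((-40,-17),(-40,17),(40,-17),(40,17),(26,-5.5),(26,5.5)):
    X=t+R.apply([-(x+.4)/1e3,y/1e3,-.0063 if x>-40 else -.0033]);u=px(p,X);print((x,y),u,(u-[200,180])*2.5)
E
```

```text
clock: 20.7
tcp_pos: [0.5299, 0.0077, 0.1289]
orientation: [-0.001, 0.06, 0.998, 0.0]
wrist_force: [0.9, -0.8, -1.4]
finger_gap: 0.031
tcp [0.5301 0.0077 0.1291] j6 -0.02 t 20.8 F [ 0.1348  0.4342 -1.5037] gap 31.2
 shift mm [-0.7  0.  84.1] turn [ 0.    -0.001  0.001]  world mm [  0.6  -0.  -84.1]
tcp [0.5301 0.0077 0.1291] j6 -0.02 t 20.8 F [ 0.1348  0.4342 -1.5037] gap 31.2
 shift mm [-1.7  0.  84.1] turn [ 0.    -0.001  0.001]  world mm [  1.6  -0.1 -84.1]
(-40, -17) [281.8636 220.6989] [204.659  101.7473]
(-40, 17) [362.1711 220.7811] [405.4276 101.9528]
(40, -17) [286.0306 386.3338] [215.0764 515.8345]
(40, 17) [357.1801 386.4003] [392.9502 516.0008]
(26, -5.5) [309.8948 360.8316] [274.737 452.079]
(26, 5.5) [333.4587 360.854 ] [333.6467 452.1349]
```

View pics/w9c.png

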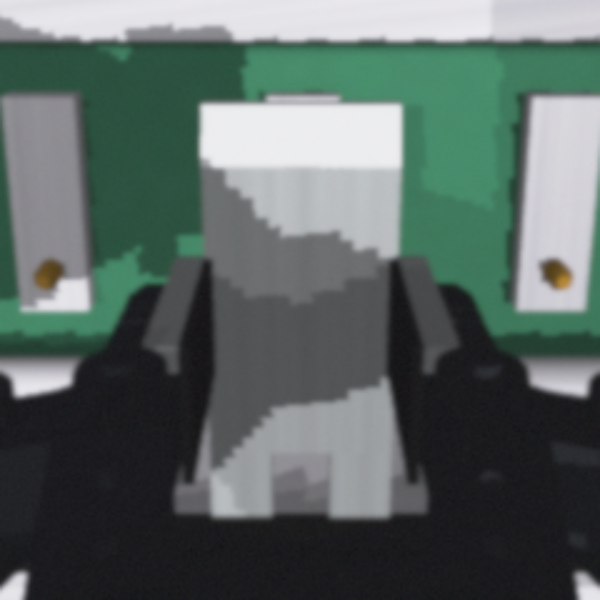

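The knife is held square, with its notch at crop (271–330, 455). The predicted position matches within 0.6 mm. Check the pins at (48,272) and (558,272) against prediction.

```bash
python3 - <<'E'
from h import *
p=np.load("pics/w9.npy",allow_pickle=True).item();im=cv2.imread("pics/w9.png");hsv=cv2.cvtColor(im,cv2.COLOR_BGR2HSV)
m=((hsv[...,0]>10)&(hsv[...,0]<35)&(hsv[...,1]>110)&(hsv[...,2]>60)).astype(np.uint8)*255;m[:270]=0;m[310:]=0
for c in cv2.findContours(m,0,1)[0]:
    if cv2.contourArea(c)>10: print(c[:,0].mean(0),cv2.contourArea(c),cv2.boundingRect(c))
for y in (80,-80):
    for z in (24,34): print(y,z,px(p,B(28,y,z)))
for x,y in ((-42.5,160),(-42.5,-160)):print(px(p,B(x,y,16)))
E
```

```text
[422.76 289.76] 54.5 (418, 285, 10, 10)
[218.84 289.36] 53.5 (215, 285, 9, 10)
80 24 [421.4062 287.6965]
80 34 [425.2213 292.8165]
-80 24 [220.4391 287.2675]
-80 34 [216.6991 292.3734]
[530.5966 198.0553]
[111.6355 197.0911]
```

```bash
python3 -m pendant '[{"fingers":25,"delta_pos":[-1.5,0.5,20],"angular":[0,0,0]},{"fingers":25,"delta_pos":[0,0,30],"angular":[0,0,0]},{"fingers":25,"delta_pos":[0,0,30],"angular":[0,0,0]},{"fingers":25,"delta_pos":[0,0,10],"angular":[0,0,0]},{"fingers":25,"delta_pos":[0,0,0],"angular":[0,0,0]},{"fingers":25,"delta_pos":[0,0,0],"angular":[0,0,0]}]'
for i in 1 2 3; do python3 -m pendant '[{"fingers":25,"delta_pos":[0,0,2],"angular":[0,0,0]},{"fingers":25,"delta_pos":[0,0,2],"angular":[0,0,0]},{"fingers":25,"delta_pos":[0,0,0],"angular":[0,0,0]},{"fingers":25,"delta_pos":[0,0,0],"angular":[0,0,0]}]' | grep -E "tcp|force|gap"; done
```

```text
clock: 21.35
tcp_pos: [0.5327, 0.0079, 0.0406]
orientation: [0.001, 0.061, 0.998, 0.0]
wrist_force: [-0.2, -0.5, -1.8]
finger_gap: 0.0312
tcp_pos: [0.5323, 0.008, 0.0361]
wrist_force: [0.2, -0.1, -1.5]
finger_gap: 0.0315
tcp_pos: [0.5319, 0.008, 0.0315]
wrist_force: [0.3, 0.2, -1.1]
finger_gap: 0.0312
tcp_pos: [0.5319, 0.008, 0.0276]
wrist_force: [-0.5, -0.8, -1.5]
finger_gap: 0.0314
```

```bash
for i in 1 2 3 4; do python3 -m pendant '[{"fingers":25,"delta_pos":[0,0,1],"angular":[0,0,0]},{"fingers":25,"delta_pos":[0,0,0],"angular":[0,0,0]},{"fingers":25,"delta_pos":[0,0,0],"angular":[0,0,0]}]' | grep -E "tcp|force"; done
```

```text
tcp_pos: [0.532, 0.0079, 0.0267]
wrist_force: [0.5, 0.1, -1.9]
tcp_pos: [0.532, 0.0079, 0.0257]
wrist_force: [0.6, 0.5, -1.2]
tcp_pos: [0.532, 0.008, 0.0247]
wrist_force: [0.6, -0.8, -1.7]
tcp_pos: [0.5321, 0.008, 0.0239]
wrist_force: [-0.9, 0.7, 0.8]
```

```bash
python3 -m pendant '[{"fingers":25,"delta_pos":[-1,0,0],"angular":[0,0,0]},{"fingers":25,"delta_pos":[-1,0,0],"angular":[0,0,0]},{"fingers":25,"delta_pos":[-1,0,0],"angular":[0,0,0]},{"fingers":25,"delta_pos":[0,0,0],"angular":[0,0,0]}]' | grep -E "tcp|force"
for i in 1 2 3; do python3 -m pendant '[{"fingers":25,"delta_pos":[-0.7,0,0],"angular":[0,0,0]},{"fingers":25,"delta_pos":[0,0,0],"angular":[0,0,0]},{"fingers":25,"delta_pos":[0,0,0],"angular":[0,0,0]}]' | grep -E "tcp|force"; done
```

```text
tcp_pos: [0.5349, 0.0077, 0.0239]
wrist_force: [-3.3, -0.1, 6.0]
tcp_pos: [0.5353, 0.0076, 0.0239]
wrist_force: [-2.8, 1.0, 5.2]
tcp_pos: [0.536, 0.0075, 0.0239]
wrist_force: [-4.2, 0.7, 5.8]
tcp_pos: [0.536, 0.0075, 0.0239]
wrist_force: [-5.5, 0.1, 8.4]
```

```bash
for i in 1 2 3; do python3 -m pendant '[{"fingers":25,"delta_pos":[-0.7,0,0],"angular":[0,0,0]},{"fingers":25,"delta_pos":[0,0,0],"angular":[0,0,0]},{"fingers":25,"delta_pos":[0,0,0],"angular":[0,0,0]}]' | grep -E "tcp|force|gap"; done
```

```text
tcp_pos: [0.5361, 0.0075, 0.0238]
wrist_force: [-7.0, 0.7, 8.7]
finger_gap: 0.031
tcp_pos: [0.5361, 0.0075, 0.0238]
wrist_force: [-8.3, 1.2, 11.0]
finger_gap: 0.0309
tcp_pos: [0.5361, 0.0075, 0.0238]
wrist_force: [-9.8, 0.9, 13.4]
finger_gap: 0.0312
```

```bash
python3 -m pendant '[{"fingers":40,"delta_pos":[0,0,0],"angular":[0,0,0]},{"fingers":46,"delta_pos":[0,0,0],"angular":[0,0,0]},{"fingers":46,"delta_pos":[0,0,0],"angular":[0,0,0]},{"fingers":46,"delta_pos":[0,0,-10],"angular":[0,0,0]},{"fingers":46,"delta_pos":[0,0,-30],"angular":[0,0,0]},{"fingers":46,"delta_pos":[0,0,-40],"angular":[0,0,0]},{"fingers":46,"delta_pos":[0,0,-26],"angular":[0,0,0]},{"fingers":46,"delta_pos":[0,0,0],"angular":[0,0,0]},{"fingers":46,"delta_pos":[0,0,0],"angular":[0,0,0]}]'
cat >> h.py <<'E'
def seat(name):
    """bed-frame pose of bright knives in the bed (top at z=30), from the wrist camera"""
    p,im=snap("wrist",name);hsv=cv2.cvtColor(im,cv2.COLOR_BGR2HSV);roi=np.zeros(im.shape[:2],np.uint8)
    cv2.fillPoly(roi,[np.array([px(p,B(x,y,26)) for x,y in ((-40.,-158.),(-40.,158.),(44.,158.),(44.,-158.))]).astype(np.int32)],255)
    m=((hsv[...,1]<60)&(hsv[...,2]>60)&(roi>0)).astype(np.uint8)*255
    for cx,cy,a,b,ang in rects(p,m,.030,300):
        d=np.array([cx,cy])/1e3-O;c,s=np.cos(YAW),np.sin(YAW);print("   bed xy",((np.array([[c,s],[-s,c]])@d)*1e3).round(1))
E
python3 - <<'E'
from h import *
seat("w10");go([.5448,.3166,.1],np.radians(84.7-90))
E
```

```text
clock: 26.85
tcp_pos: [0.54, 0.007, 0.1307]
orientation: [0.001, 0.061, 0.998, -0.0]
wrist_force: [-0.5, -0.1, -0.2]
finger_gap: 0.046
 px [422. 246.] ctr [552.6  82.4] dims 70.2 24.7 ang deg -6.9
 px [218. 246.] ctr [534.  -70.6] dims 70.2 24.7 ang deg -6.8
 px [522. 240.] ctr [557.5 157.4] dims 82.1 6.4 ang deg -7.0
 px [320. 237.] ctr [538.2   6.2] dims 80.4 35.4 ang deg -7.0
 px [118. 240.] ctr [ 520.7 -144.6] dims 82.1 7.1 ang deg -6.9
   bed xy [ 4.7 76.9]
   bed xy [  4.8 -77.3]
   bed xy [  0.5 151.9]
   bed xy [-0.3 -0.6]
   bed xy [   0.5 -152.3]
tcp [0.539  0.0071 0.1296] j6 -0.01 t 26.9 F [-0.4769  1.0642 -1.4003] gap 45.9
 shift mm [ 31.9 307.9  29.6] turn [ 0.    -0.     1.541]  world mm [  5.8 309.5 -29.6]
```

```bash
python3 - <<'E'
from h import *
p=np.load("pics/w10.npy",allow_pickle=True).item();im=cv2.imread("pics/w10.png");hsv=cv2.cvtColor(im,cv2.COLOR_BGR2HSV)
c,s=np.cos(YAW),np.sin(YAW)
def bed(u,z): 
    d=w(p,u,z)[:2]-O;return np.array([c*d[0]+s*d[1],-s*d[0]+c*d[1]])*1e3
for y in (80,-80,0):
    u0=px(p,B(28,y,30));print("pin pred",y,px(p,B(28,y,34)))
m=((hsv[...,0]>10)&(hsv[...,0]<35)&(hsv[...,1]>90)&(hsv[...,2]>60)).astype(np.uint8)*255;m[:260]=0;m[330:]=0
for k in cv2.findContours(m,0,1)[0]:
    if cv2.contourArea(k)>5: u=k[:,0].mean(0);print("pin",u,bed(u,.030),cv2.boundingRect(k))
for u in (218,422):
    col=np.where((hsv[200:300,u,1]<60)&(hsv[200:300,u,2]>60))[0]+200;print("land rows",u,col[0],col[-1],bed((u,col[0]-.5),.024),bed((u,col[-1]+.5),.024))
for u in (308,334):
    col=np.where((hsv[190:310,u,1]<60)&(hsv[190:310,u,2]>60))[0]+190;print("knife rows",u,col[0],col[-1],bed((u,col[0]-.5),.027),bed((u,col[-1]+.5),.030))
cv2.imwrite("pics/w10c.png",cv2.resize(im[190:310,200:440],None,fx=3.3,fy=3.3,interpolation=cv2.INTER_CUBIC))
E
```

```text
pin pred 80 [425.0917 278.8089]
pin pred -80 [215.8982 278.7895]
pin pred 0 [320.4936 278.7992]
pin [320.6667 276.5833] [27.7481  0.1406] (317, 273, 9, 8)
pin [422.32 275.4 ] [26.7608 78.9588] (418, 271, 10, 10)
pin [218.125  275.9167] [ 27.2038 -79.4055] (214, 271, 10, 11)
land rows 218 202 291 [-29.8308 -76.63  ] [ 42.9222 -82.542 ]
land rows 422 202 290 [-29.8436  75.8591] [42.0351 81.7209]
knife rows 308 190 309 [-39.0911  -9.1636] [55.8138 -9.9555]
knife rows 334 190 309 [-39.0927   9.8545] [55.8116 10.8072]
```

View pics/w10c.png

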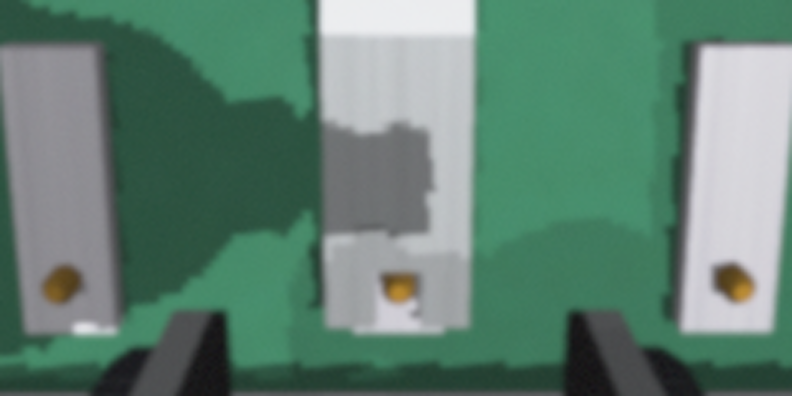

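Knife 1 sits in the middle seat with its notch end against the pin at crop (400,285), and it is square. Fetch the next knife.

```bash
python3 -m pendant '[{"fingers":46,"delta_pos":[4,44,0],"angular":[0,0,0]},{"fingers":46,"delta_pos":[5,44,0],"angular":[0,0,0]},{"fingers":46,"delta_pos":[5,44,0],"angular":[0,0,0]},{"fingers":46,"delta_pos":[5,44,0],"angular":[0,0,0]},{"fingers":46,"delta_pos":[5,44,0],"angular":[0,0,0]},{"fingers":46,"delta_pos":[5,44,0],"angular":[0,0,0]},{"fingers":46,"delta_pos":[3,44,0],"angular":[0,0,0]},{"fingers":46,"delta_pos":[0,0,6],"angular":[0,0,-0.14]},{"fingers":46,"delta_pos":[0,0,6],"angular":[0,0,-0.14]},{"fingers":46,"delta_pos":[0,0,6],"angular":[0,0,-0.14]},{"fingers":46,"delta_pos":[0,0,6],"angular":[0,0,-0.14]},{"fingers":46,"delta_pos":[0,0,6],"angular":[0,0,-0.14]}]' >/dev/null
python3 -m pendant '[{"fingers":46,"delta_pos":[0,0,0],"angular":[0,0,-0.14]},{"fingers":46,"delta_pos":[0,0,0],"angular":[0,0,-0.14]},{"fingers":46,"delta_pos":[0,0,0],"angular":[0,0,-0.14]},{"fingers":46,"delta_pos":[0,0,0],"angular":[0,0,-0.14]},{"fingers":46,"delta_pos":[0,0,0],"angular":[0,0,-0.14]},{"fingers":46,"delta_pos":[0,0,0],"angular":[0,0,-0.14]},{"fingers":46,"delta_pos":[0,0,0],"angular":[0,0,-0.06]},{"fingers":46,"delta_pos":[0,0,0],"angular":[0,0,0]},{"fingers":46,"delta_pos":[0,0,0],"angular":[0,0,0]}]'
python3 - <<'E'
from h import *
grays(name="w11");go([.5448,.3166,.0115],np.radians(84.7-90))
E
```

```text
clock: 29.0
tcp_pos: [0.5441, 0.3163, 0.0984]
orientation: [-0.001, -0.673, 0.74, 0.0]
wrist_force: [-0.1, -0.4, 0.0]
finger_gap: 0.0459
 px [531. 267.] ctr [392.5 340.3] dims 80.6 37.2 ang deg 82.8
 px [315. 252.] ctr [545.8 316.2] dims 80.6 34.0 ang deg 84.9
tcp [0.5442 0.3164 0.0987] j6 -1.08 t 29.1 F [-0.2401 -0.4171 -0.5975] gap 45.9
 shift mm [-0.3 -0.7 87.2] turn [ 0.002 -0.001 -0.001]  world mm [  0.6   0.2 -87.2]
```

```bash
python3 -m pendant '[{"fingers":46,"delta_pos":[-0.2,-1,25],"angular":[0,0,0]},{"fingers":46,"delta_pos":[0,0,35],"angular":[0,0,0]},{"fingers":46,"delta_pos":[0,0,20],"angular":[0,0,0]},{"fingers":46,"delta_pos":[0,0,6.5],"angular":[0,0,0]},{"fingers":46,"delta_pos":[0,0,0],"angular":[0,0,0]},{"fingers":46,"delta_pos":[0,0,0],"angular":[0,0,0]},{"fingers":36,"delta_pos":[0,0,0],"angular":[0,0,0]},{"fingers":30,"delta_pos":[0,0,0],"angular":[0,0,0]},{"fingers":25,"delta_pos":[0,0,0],"angular":[0,0,0]},{"fingers":25,"delta_pos":[0,0,0],"angular":[0,0,0]},{"fingers":25,"delta_pos":[0,0,0],"angular":[0,0,0]}]' 80
python3 -m pendant '[{"fingers":25,"delta_pos":[0,0,-5],"angular":[0,0,0]},{"fingers":25,"delta_pos":[0,0,-15],"angular":[0,0,0]},{"fingers":25,"delta_pos":[0,0,-30],"angular":[0,0,0]},{"fingers":25,"delta_pos":[0,0,-40],"angular":[0,0,0]},{"fingers":25,"delta_pos":[0,0,-28],"angular":[0,0,0]},{"fingers":25,"delta_pos":[0,0,0],"angular":[0,0,0]},{"fingers":25,"delta_pos":[0,0,0],"angular":[0,0,0]}]'
python3 - <<'E'
from h import *
c,s=np.cos(YAW),np.sin(YAW)
y=np.array([-s,c,0]);z=np.array([0,0,-1.]);Rt=Ro.from_matrix(np.array([np.cross(y,z),y,z]).T)
go(B(-7,80,130),Rt=Rt)
E
```

```text
clock: 30.15
tcp_pos: [0.5471, 0.3173, 0.0155]
orientation: [0.002, -0.674, 0.739, -0.001]
wrist_force: [-1.2, -0.5, 6.4]
finger_gap: 0.0296
clock: 30.85
tcp_pos: [0.5462, 0.317, 0.1322]
orientation: [0.001, -0.674, 0.739, -0.0]
wrist_force: [-0.5, -0.3, -1.8]
finger_gap: 0.0291
tcp [0.5462 0.317  0.1322] j6 -1.08 t 30.9 F [-0.4904 -0.2689 -1.7838] gap 29.1
 shift mm [229.5 -16.4   2. ] turn [-0.001  0.002  1.6  ]  world mm [  -4.9 -230.    -2.2]
```

```bash
python3 -m pendant '[{"fingers":25,"delta_pos":[30,-2.4,0],"angular":[0,0,0]},{"fingers":25,"delta_pos":[40,-2.8,0],"angular":[0,0,0]},{"fingers":25,"delta_pos":[40,-2.8,0],"angular":[0,0,0]},{"fingers":25,"delta_pos":[40,-2.8,0],"angular":[0,0,0]},{"fingers":25,"delta_pos":[40,-2.8,1],"angular":[0,0,0]},{"fingers":25,"delta_pos":[39.5,-2.8,1],"angular":[0,0,0]}]' >/dev/null
python3 -m pendant '[{"fingers":25,"delta_pos":[0,0,0],"angular":[0,0,0.14]},{"fingers":25,"delta_pos":[0,0,0],"angular":[0,0,0.146]},{"fingers":25,"delta_pos":[0,0,0],"angular":[0,0,0.146]},{"fingers":25,"delta_pos":[0,0,0],"angular":[0,0,0.146]},{"fingers":25,"delta_pos":[0,0,0],"angular":[0,0,0.146]},{"fingers":25,"delta_pos":[0,0,0],"angular":[0,0,0.146]},{"fingers":25,"delta_pos":[0,0,0],"angular":[0,0,0.146]},{"fingers":25,"delta_pos":[0,0,0],"angular":[0,0,0.146]},{"fingers":25,"delta_pos":[0,0,0],"angular":[0,0,0.146]},{"fingers":25,"delta_pos":[0,0,0],"angular":[0,0,0.146]},{"fingers":25,"delta_pos":[0,0,0],"angular":[0,0,0.146]},{"fingers":25,"delta_pos":[0,0,0],"angular":[0,0,0]}]' >/dev/null
python3 -m pendant '[{"fingers":25,"delta_pos":[0,0,0],"angular":[0,0,0]},{"fingers":25,"delta_pos":[0,0,0],"angular":[0,0,0]}]'
python3 - <<'E'
from h import *
p,im=snap("wrist","w12");go(B(-7,80,40),JB)
cv2.imwrite("pics/w12c.png",cv2.resize(im[180:420,200:440],None,fx=2.5,fy=2.5))
t,R,s=pose()
for dz in (0,-4):
  for x,y in ((-40,-17),(-40,17),(40,-17),(40,17),(26,-5.5),(26,5.5)):
    X=t+R.apply([-(x+.4)/1e3,y/1e3,(-.0063 if x>-40 else -.0033)-dz/1e3]);u=px(p,X);print(dz,(x,y),((u-[200,180])*2.5).round())
E
```

```text
clock: 32.85
tcp_pos: [0.5404, 0.0867, 0.1285]
orientation: [-0.001, 0.06, 0.998, -0.0]
wrist_force: [0.4, -0.7, -1.7]
finger_gap: 0.0295
tcp [0.5406 0.0867 0.1287] j6 0.13 t 32.9 F [-0.5019  0.4485 -0.9953] gap 29.1
 shift mm [-0.8  0.3 88.7] turn [-0.    -0.001  0.001]  world mm [  0.8   0.2 -88.7]
0 (-40, -17) [205. 102.]
0 (-40, 17) [405. 102.]
0 (40, -17) [215. 516.]
0 (40, 17) [393. 516.]
0 (26, -5.5) [275. 452.]
0 (26, 5.5) [334. 452.]
-4 (-40, -17) [207.  97.]
-4 (-40, 17) [403.  97.]
-4 (40, -17) [217. 502.]
-4 (40, 17) [391. 502.]
-4 (26, -5.5) [275. 439.]
-4 (26, 5.5) [333. 439.]
```

View pics/w12c.png

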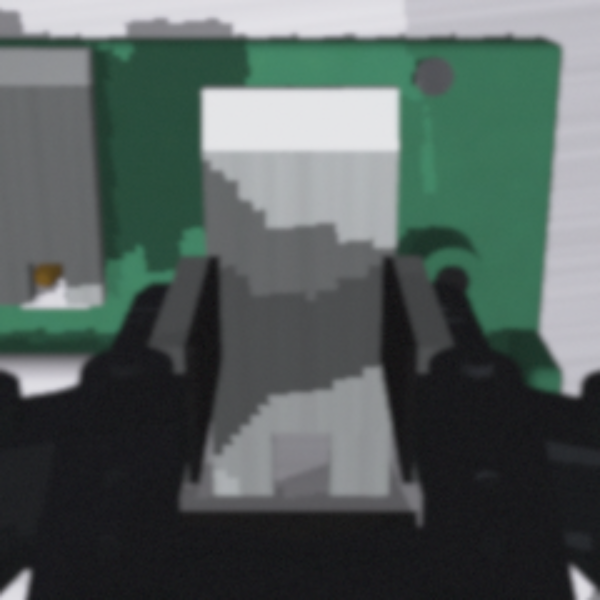

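Knife 2 sits about 2 mm lower and 2 mm further forward in the grip (front edge at y=88, notch end at y=432), but it is square. I'll compensate.

```bash
python3 -m pendant '[{"fingers":25,"delta_pos":[-2.8,0.8,20],"angular":[0,0,0]},{"fingers":25,"delta_pos":[0,0,30],"angular":[0,0,0]},{"fingers":25,"delta_pos":[0,0,25],"angular":[0,0,0]},{"fingers":25,"delta_pos":[0,0,9],"angular":[0,0,0]},{"fingers":25,"delta_pos":[0,0,0],"angular":[0,0,0]},{"fingers":25,"delta_pos":[0,0,0],"angular":[0,0,0]}]'
for i in 1 2 3; do python3 -m pendant '[{"fingers":25,"delta_pos":[0,0,2],"angular":[0,0,0]},{"fingers":25,"delta_pos":[0,0,2],"angular":[0,0,0]},{"fingers":25,"delta_pos":[0,0,0],"angular":[0,0,0]},{"fingers":25,"delta_pos":[0,0,0],"angular":[0,0,0]}]' | grep -E "tcp|force|gap"; done
```

```text
clock: 33.5
tcp_pos: [0.5445, 0.0872, 0.0461]
orientation: [0.001, 0.061, 0.998, 0.0]
wrist_force: [0.0, 0.0, -1.7]
finger_gap: 0.0291
tcp_pos: [0.544, 0.0872, 0.0416]
wrist_force: [0.2, 0.2, -0.9]
finger_gap: 0.029
tcp_pos: [0.5437, 0.0872, 0.0371]
wrist_force: [-0.2, 0.4, -1.0]
finger_gap: 0.0296
tcp_pos: [0.5437, 0.0872, 0.0331]
wrist_force: [0.6, -0.1, -1.3]
finger_gap: 0.0295
```

```bash
python3 -m pendant '[{"fingers":25,"delta_pos":[0,0,2],"angular":[0,0,0]},{"fingers":25,"delta_pos":[0,0,2],"angular":[0,0,0]},{"fingers":25,"delta_pos":[0,0,0],"angular":[0,0,0]},{"fingers":25,"delta_pos":[0,0,0],"angular":[0,0,0]}]' | grep -E "tcp|force"
for i in 1 2 3; do python3 -m pendant '[{"fingers":25,"delta_pos":[0,0,1],"angular":[0,0,0]},{"fingers":25,"delta_pos":[0,0,0],"angular":[0,0,0]},{"fingers":25,"delta_pos":[0,0,0],"angular":[0,0,0]}]' | grep -E "tcp|force"; done
```

```text
tcp_pos: [0.5437, 0.0872, 0.0291]
wrist_force: [-0.6, -0.7, -1.0]
tcp_pos: [0.5438, 0.0872, 0.0282]
wrist_force: [0.0, 0.4, -1.0]
tcp_pos: [0.544, 0.0872, 0.0276]
wrist_force: [-1.3, 0.3, 2.9]
tcp_pos: [0.544, 0.0872, 0.0274]
wrist_force: [-3.8, -0.6, 10.4]
```

```bash
python3 -m pendant '[{"fingers":25,"delta_pos":[-1,0,-0.8],"angular":[0,0,0]},{"fingers":25,"delta_pos":[-1,0,0],"angular":[0,0,0]},{"fingers":25,"delta_pos":[-1,0,0],"angular":[0,0,0]},{"fingers":25,"delta_pos":[0,0,0],"angular":[0,0,0]}]' | grep -E "tcp|force"
for i in 1 2 3 4 5; do python3 -m pendant '[{"fingers":25,"delta_pos":[-0.7,0,0],"angular":[0,0,0]},{"fingers":25,"delta_pos":[0,0,0],"angular":[0,0,0]},{"fingers":25,"delta_pos":[0,0,0],"angular":[0,0,0]}]' | grep -E "tcp|force"; done
```

```text
tcp_pos: [0.5455, 0.087, 0.0275]
wrist_force: [-6.0, 0.7, 9.8]
tcp_pos: [0.5463, 0.087, 0.0275]
wrist_force: [-5.7, -0.4, 9.7]
tcp_pos: [0.547, 0.0869, 0.0275]
wrist_force: [-4.8, 0.9, 9.4]
tcp_pos: [0.5476, 0.0868, 0.0275]
wrist_force: [-6.0, 0.5, 9.9]
tcp_pos: [0.5476, 0.0868, 0.0274]
wrist_force: [-6.7, 1.1, 11.2]
tcp_pos: [0.5477, 0.0868, 0.0274]
wrist_force: [-9.1, 1.1, 12.1]
```

```bash
python3 -m pendant '[{"fingers":25,"delta_pos":[-0.7,0,0],"angular":[0,0,0]},{"fingers":25,"delta_pos":[0,0,0],"angular":[0,0,0]},{"fingers":25,"delta_pos":[0,0,0],"angular":[0,0,0]}]' | grep -E "tcp|force"
python3 -m pendant '[{"fingers":40,"delta_pos":[0,0,0],"angular":[0,0,0]},{"fingers":46,"delta_pos":[0,0,0],"angular":[0,0,0]},{"fingers":46,"delta_pos":[0,0,0],"angular":[0,0,0]},{"fingers":46,"delta_pos":[0,0,-10],"angular":[0,0,0]},{"fingers":46,"delta_pos":[0,0,-30],"angular":[0,0,0]},{"fingers":46,"delta_pos":[0,0,-40],"angular":[0,0,0]},{"fingers":46,"delta_pos":[0,0,-23],"angular":[0,0,0]},{"fingers":46,"delta_pos":[0,0,0],"angular":[0,0,0]},{"fingers":46,"delta_pos":[0,0,0],"angular":[0,0,0]}]'
python3 - <<'E'
from h import *
seat("w13");a=np.radians(82.7-90)+np.pi
y=np.array([np.cos(a),np.sin(a),0]);z=np.array([0,0,-1.]);Rt=Ro.from_matrix(np.array([np.cross(y,z),y,z]).T)
go([.3912,.3410,.1],Rt=Rt)
E
```

```text
tcp_pos: [0.5477, 0.0868, 0.0274]
wrist_force: [-10.4, 1.2, 14.8]
clock: 39.1
tcp_pos: [0.5517, 0.0863, 0.131]
orientation: [0.001, 0.061, 0.998, 0.0]
wrist_force: [0.2, -0.0, -0.2]
finger_gap: 0.0461
 px [116. 243.] ctr [534.8 -67.5] dims 70.1 27.2 ang deg -6.8
 px [320. 235.] ctr [547.6  85.6] dims 80.0 35.6 ang deg -7.0
 px [214. 235.] ctr [538.    7.1] dims 80.0 36.3 ang deg -7.0
 px [ 16. 239.] ctr [ 521.1 -141.8] dims 82.6 10.2 ang deg -7.0
   bed xy [  5.2 -74.2]
   bed xy [-0.6 79.4]
   bed xy [-0.6  0.3]
   bed xy [   0.6 -149.5]
tcp [0.5508 0.0863 0.1298] j6 0.13 t 39.1 F [-0.2989 -0.3616 -0.3475] gap 46.0
 shift mm [189.4 233.4  29.9] turn [ 0.    -0.    -1.565]  world mm [-159.6  254.7  -29.8]
```

Both seated knives read the same bed x (-0.6) and are square (-7.0°). Third knife next.

```bash
python3 -m pendant '[{"fingers":46,"delta_pos":[30,37,0],"angular":[0,0,0]},{"fingers":46,"delta_pos":[32,39.4,0],"angular":[0,0,0]},{"fingers":46,"delta_pos":[32,39.4,0],"angular":[0,0,0]},{"fingers":46,"delta_pos":[32,39.4,0],"angular":[0,0,0]},{"fingers":46,"delta_pos":[32,39.4,0],"angular":[0,0,0]},{"fingers":46,"delta_pos":[31.4,38.8,0],"angular":[0,0,0]},{"fingers":46,"delta_pos":[0,0,10],"angular":[0,0,-0.142]},{"fingers":46,"delta_pos":[0,0,10],"angular":[0,0,-0.142]},{"fingers":46,"delta_pos":[0,0,10],"angular":[0,0,-0.142]},{"fingers":46,"delta_pos":[0,0,0],"angular":[0,0,-0.142]},{"fingers":46,"delta_pos":[0,0,0],"angular":[0,0,-0.142]}]' >/dev/null
python3 -m pendant '[{"fingers":46,"delta_pos":[0,0,0],"angular":[0,0,-0.142]},{"fingers":46,"delta_pos":[0,0,0],"angular":[0,0,-0.142]},{"fingers":46,"delta_pos":[0,0,0],"angular":[0,0,-0.142]},{"fingers":46,"delta_pos":[0,0,0],"angular":[0,0,-0.142]},{"fingers":46,"delta_pos":[0,0,0],"angular":[0,0,-0.142]},{"fingers":46,"delta_pos":[0,0,0],"angular":[0,0,-0.145]},{"fingers":46,"delta_pos":[0,0,0],"angular":[0,0,0]},{"fingers":46,"delta_pos":[0,0,0],"angular":[0,0,0]},{"fingers":46,"delta_pos":[0,0,0],"angular":[0,0,0]}]'
python3 - <<'E'
from h import *
grays(name="w14");go([.3912,.3410,.0115],np.radians(82.7-90))
E
```

```text
clock: 41.15
tcp_pos: [0.3926, 0.3382, 0.0995]
orientation: [-0.001, -0.66, 0.752, 0.0]
wrist_force: [0.2, 0.6, 0.4]
finger_gap: 0.0455
 px [321. 255.] ctr [390.9 341. ] dims 80.0 34.1 ang deg 82.8
tcp [0.3927 0.3383 0.0996] j6 -0.89 t 41.2 F [-0.1347  0.0933  0.4667] gap 46.0
 shift mm [-2.5  1.8 88.1] turn [ 0.001 -0.    -0.002]  world mm [ -1.5   2.7 -88.1]
```

```bash
python3 -m pendant '[{"fingers":46,"delta_pos":[-2.5,1.9,25],"angular":[0,0,0]},{"fingers":46,"delta_pos":[0,0,35],"angular":[0,0,0]},{"fingers":46,"delta_pos":[0,0,18],"angular":[0,0,0]},{"fingers":46,"delta_pos":[0,0,8],"angular":[0,0,0]},{"fingers":46,"delta_pos":[0,0,0],"angular":[0,0,0]},{"fingers":46,"delta_pos":[0,0,0],"angular":[0,0,0]},{"fingers":46,"delta_pos":[0,0,0],"angular":[0,0,0]}]'
python3 - <<'E'
from h import *
go([.3909,.3410,.0115],np.radians(82.8-90))
E
```

```text
clock: 41.9
tcp_pos: [0.3924, 0.3418, 0.0153]
orientation: [0.001, -0.66, 0.751, -0.0]
wrist_force: [0.7, -0.2, -0.3]
finger_gap: 0.0457
tcp [0.3924 0.3418 0.0153] j6 -0.88 t 41.9 F [ 0.7323 -0.1964 -0.2801] gap 45.7
 shift mm [1.  1.4 3.8] turn [-0.002  0.002 -0.002]  world mm [-1.5 -0.8 -3.8]
```

```bash
python3 -m pendant '[{"fingers":46,"delta_pos":[0.8,1.2,1.5],"angular":[0,0,0]},{"fingers":46,"delta_pos":[0,0,1.5],"angular":[0,0,0]},{"fingers":46,"delta_pos":[0,0,0],"angular":[0,0,0]},{"fingers":46,"delta_pos":[0,0,0],"angular":[0,0,0]}]' | grep -E "tcp|force"
python3 -m pendant '[{"fingers":36,"delta_pos":[0,0,0],"angular":[0,0,0]},{"fingers":30,"delta_pos":[0,0,0],"angular":[0,0,0]},{"fingers":25,"delta_pos":[0,0,0],"angular":[0,0,0]},{"fingers":25,"delta_pos":[0,0,0],"angular":[0,0,0]},{"fingers":25,"delta_pos":[0,0,0],"angular":[0,0,0]}]' 80
python3 -m pendant '[{"fingers":25,"delta_pos":[0,0,-5],"angular":[0,0,0]},{"fingers":25,"delta_pos":[0,0,-15],"angular":[0,0,0]},{"fingers":25,"delta_pos":[0,0,-30],"angular":[0,0,0]},{"fingers":25,"delta_pos":[0,0,-40],"angular":[0,0,0]},{"fingers":25,"delta_pos":[0,0,-28],"angular":[0,0,0]},{"fingers":25,"delta_pos":[0,0,0],"angular":[0,0,0]},{"fingers":25,"delta_pos":[0,0,0],"angular":[0,0,0]}]'
python3 - <<'E'
from h import *
c,s=np.cos(YAW),np.sin(YAW)
y=np.array([-s,c,0]);z=np.array([0,0,-1.]);Rt=Ro.from_matrix(np.array([np.cross(y,z),y,z]).T)
go(B(-7,-80,130),Rt=Rt)
E
```

```text
tcp_pos: [0.3901, 0.3405, 0.0112]
wrist_force: [-0.1, 0.3, -0.3]
clock: 42.8
tcp_pos: [0.3904, 0.3407, 0.0117]
orientation: [0.0, -0.661, 0.751, -0.0]
wrist_force: [-0.5, -1.3, 4.6]
finger_gap: 0.0312
clock: 43.5
tcp_pos: [0.3903, 0.3407, 0.1294]
orientation: [0.001, -0.661, 0.751, -0.0]
wrist_force: [0.1, -0.3, -1.4]
finger_gap: 0.031
tcp [0.3903 0.3407 0.1294] j6 -0.88 t 43.5 F [ 0.0658 -0.2972 -1.3546] gap 31.0
 shift mm [ 392.4 -183.1   -0.7] turn [-0.     0.001  1.565]  world mm [ 131.7 -412.5    0.6]
```

```bash
python3 -m pendant '[{"fingers":25,"delta_pos":[32,-15,0],"angular":[0,0,0]},{"fingers":25,"delta_pos":[45,-21,0],"angular":[0,0,0]},{"fingers":25,"delta_pos":[45,-21,0],"angular":[0,0,0]},{"fingers":25,"delta_pos":[45,-21,0],"angular":[0,0,0]},{"fingers":25,"delta_pos":[45,-21,0],"angular":[0,0,0]},{"fingers":25,"delta_pos":[45,-21,0],"angular":[0,0,0]},{"fingers":25,"delta_pos":[45,-21,0],"angular":[0,0,0]},{"fingers":25,"delta_pos":[45,-21,0],"angular":[0,0,0]},{"fingers":25,"delta_pos":[45.4,-21.1,-0.7],"angular":[0,0,0]},{"fingers":25,"delta_pos":[0,0,0],"angular":[0,0,0]}]' >/dev/null
python3 -m pendant '[{"fingers":25,"delta_pos":[0,0,0],"angular":[0,0,0.142]},{"fingers":25,"delta_pos":[0,0,0],"angular":[0,0,0.142]},{"fingers":25,"delta_pos":[0,0,0],"angular":[0,0,0.142]},{"fingers":25,"delta_pos":[0,0,0],"angular":[0,0,0.142]},{"fingers":25,"delta_pos":[0,0,0],"angular":[0,0,0.142]},{"fingers":25,"delta_pos":[0,0,0],"angular":[0,0,0.142]},{"fingers":25,"delta_pos":[0,0,0],"angular":[0,0,0.142]},{"fingers":25,"delta_pos":[0,0,0],"angular":[0,0,0.142]},{"fingers":25,"delta_pos":[0,0,0],"angular":[0,0,0.142]},{"fingers":25,"delta_pos":[0,0,0],"angular":[0,0,0.142]},{"fingers":25,"delta_pos":[0,0,0],"angular":[0,0,0.145]},{"fingers":25,"delta_pos":[0,0,0],"angular":[0,0,0]}]' >/dev/null
python3 -m pendant '[{"fingers":25,"delta_pos":[0,0,0],"angular":[0,0,0]},{"fingers":25,"delta_pos":[0,0,0],"angular":[0,0,0]}]'
python3 - <<'E'
from h import *
p,im=snap("wrist","w15");go(B(-7,-80,40),JB)
g=cv2.cvtColor(cv2.resize(im[180:420,200:440],None,fx=2.5,fy=2.5),cv2.COLOR_BGR2HSV)
m=((g[...,1]<45)&(g[...,2]>150)).astype(np.uint8)*255;m[:80]=0;m[200:]=0;m[:,:180]=0;m[:,430:]=0
for k in cv2.findContours(m,0,1)[0]:
    if cv2.contourArea(k)>800: print("bevel",cv2.boundingRect(k),cv2.minAreaRect(k))
# ref knife1: bevel x 200..403, top 102
row=g[490,180:430];print("row490 V",row[::10,2])
print("col300 V",g[400:540:8,300,2])
E
```

```text
clock: 45.9
tcp_pos: [0.5212, -0.0715, 0.129]
orientation: [-0.001, 0.06, 0.998, 0.0]
wrist_force: [0.6, 1.2, -1.6]
finger_gap: 0.0307
tcp [ 0.5214 -0.0716  0.1292] j6 -0.17 t 46.0 F [-0.0667 -0.165  -0.8021] gap 31.0
 shift mm [-0.7 -0.2 89.2] turn [ 0.    -0.001  0.001]  world mm [  0.6  -0.2 -89.2]
bevel (200, 93, 203, 107) ((301.0, 146.0), (106.0, 202.0), 90.0)
row490 V [116 110 105 136 180 170 151 151 154 138 106 101 101  95  95 127 156 153
 151 152 155 126  93  92  92]
col300 V [ 81 131 152 153 153 153 153 143 142 137 113 106  92  94  45  27  25  26]
```

```bash
python3 -m pendant '[{"fingers":25,"delta_pos":[-0.7,0.3,20],"angular":[0,0,0]},{"fingers":25,"delta_pos":[0,0,30],"angular":[0,0,0]},{"fingers":25,"delta_pos":[0,0,30],"angular":[0,0,0]},{"fingers":25,"delta_pos":[0,0,9],"angular":[0,0,0]},{"fingers":25,"delta_pos":[0,0,0],"angular":[0,0,0]},{"fingers":25,"delta_pos":[0,0,0],"angular":[0,0,0]}]'
for i in 1 2 3; do python3 -m pendant '[{"fingers":25,"delta_pos":[0,0,2],"angular":[0,0,0]},{"fingers":25,"delta_pos":[0,0,2],"angular":[0,0,0]},{"fingers":25,"delta_pos":[0,0,0],"angular":[0,0,0]},{"fingers":25,"delta_pos":[0,0,0],"angular":[0,0,0]}]' | grep -E "tcp|force|gap"; done
```

```text
clock: 46.55
tcp_pos: [0.5232, -0.0719, 0.0416]
orientation: [0.001, 0.061, 0.998, -0.0]
wrist_force: [0.4, 0.1, -1.1]
finger_gap: 0.0307
tcp_pos: [0.5227, -0.0717, 0.0371]
wrist_force: [0.3, 0.0, -1.5]
finger_gap: 0.031
tcp_pos: [0.5223, -0.0717, 0.0325]
wrist_force: [-0.3, -0.5, -1.0]
finger_gap: 0.0313
tcp_pos: [0.5223, -0.0717, 0.0286]
wrist_force: [0.1, 0.1, -1.3]
finger_gap: 0.0309
```

```bash
python3 -m pendant '[{"fingers":25,"delta_pos":[0,0,2],"angular":[0,0,0]},{"fingers":25,"delta_pos":[0,0,1],"angular":[0,0,0]},{"fingers":25,"delta_pos":[0,0,0],"angular":[0,0,0]},{"fingers":25,"delta_pos":[0,0,0],"angular":[0,0,0]}]' | grep -E "tcp|force"
for i in 1 2; do python3 -m pendant '[{"fingers":25,"delta_pos":[0,0,0.9],"angular":[0,0,0]},{"fingers":25,"delta_pos":[0,0,0],"angular":[0,0,0]},{"fingers":25,"delta_pos":[0,0,0],"angular":[0,0,0]}]' | grep -E "tcp|force"; done
```

```text
tcp_pos: [0.5224, -0.0717, 0.0257]
wrist_force: [-0.3, 0.4, -1.6]
tcp_pos: [0.5224, -0.0717, 0.0248]
wrist_force: [0.4, 0.4, -1.7]
tcp_pos: [0.5224, -0.0717, 0.0239]
wrist_force: [0.5, 0.0, -0.6]
```

```bash
python3 -m pendant '[{"fingers":25,"delta_pos":[-1,0,0.4],"angular":[0,0,0]},{"fingers":25,"delta_pos":[-1,0,0],"angular":[0,0,0]},{"fingers":25,"delta_pos":[-1,0,0],"angular":[0,0,0]},{"fingers":25,"delta_pos":[0,0,0],"angular":[0,0,0]}]' | grep -E "tcp|force"
for i in 1 2 3 4 5; do python3 -m pendant '[{"fingers":25,"delta_pos":[-0.7,0,0],"angular":[0,0,0]},{"fingers":25,"delta_pos":[0,0,0],"angular":[0,0,0]},{"fingers":25,"delta_pos":[0,0,0],"angular":[0,0,0]}]' | grep -E "tcp|force"; done
```

```text
tcp_pos: [0.5256, -0.0721, 0.0237]
wrist_force: [-1.7, 0.2, 4.6]
tcp_pos: [0.5259, -0.0721, 0.0237]
wrist_force: [-4.0, 0.9, 5.5]
tcp_pos: [0.5265, -0.0722, 0.0237]
wrist_force: [-2.5, 0.3, 5.8]
tcp_pos: [0.5266, -0.0722, 0.0237]
wrist_force: [-4.8, -0.5, 7.3]
tcp_pos: [0.5266, -0.0722, 0.0237]
wrist_force: [-6.7, 0.3, 8.7]
tcp_pos: [0.5267, -0.0722, 0.0237]
wrist_force: [-9.0, 0.7, 10.4]
```

```bash
python3 -m pendant '[{"fingers":40,"delta_pos":[0,0,0],"angular":[0,0,0]},{"fingers":46,"delta_pos":[0,0,0],"angular":[0,0,0]},{"fingers":46,"delta_pos":[0,0,0],"angular":[0,0,0]},{"fingers":46,"delta_pos":[0,0,-10],"angular":[0,0,0]},{"fingers":46,"delta_pos":[0,0,-30],"angular":[0,0,0]},{"fingers":46,"delta_pos":[0,0,-40],"angular":[0,0,0]},{"fingers":46,"delta_pos":[0,0,-40],"angular":[0,0,0]},{"fingers":46,"delta_pos":[0,42,-5],"angular":[0,0,0]},{"fingers":46,"delta_pos":[0,40,0],"angular":[0,0,0]},{"fingers":46,"delta_pos":[0,0,0],"angular":[0,0,0]},{"fingers":46,"delta_pos":[0,0,0],"angular":[0,0,0]}]'
python3 - <<'E'
from h import *
seat("w16");go(B(112,0,150),JB)
im=cv2.imread("pics/w16.png");cv2.imwrite("pics/w16c.png",cv2.resize(im[180:420,190:450],None,fx=3,fy=2.5,interpolation=cv2.INTER_CUBIC)[:600])
E
```

```text
clock: 51.75
tcp_pos: [0.5391, 0.0097, 0.1491]
orientation: [0.0, 0.06, 0.998, -0.0]
wrist_force: [0.5, -0.4, 0.2]
finger_gap: 0.0458
 px [506. 236.] ctr [557.4 158.1] dims 82.6 6.4 ang deg -7.0
 px [415. 234.] ctr [547.7  85.1] dims 80.8 36.2 ang deg -6.7
 px [316. 233.] ctr [537.9   6. ] dims 81.6 35.5 ang deg -7.0
 px [218. 233.] ctr [528.5 -72.7] dims 81.7 36.4 ang deg -6.9
 px [128. 235.] ctr [ 520.3 -145.2] dims 82.5 6.7 ang deg -6.6
   bed xy [  0.3 152.6]
   bed xy [-0.4 78.9]
   bed xy [-0.6 -0.8]
   bed xy [ -0.4 -80.1]
   bed xy [   0.2 -153. ]
tcp [0.539  0.0089 0.1489] j6 -0.01 t 51.8 F [-0.3737  0.3274  0.1781] gap 45.8
 shift mm [-111.9   -2.3   -1.1] turn [-0.  0.  0.]  world mm [110.8 -15.8   1.1]
```

All three sharp knives read the same bed x (-0.4 to -0.6) and are square. Now go behind the bar with the fingers shut.

```bash
python3 -m pendant '[{"fingers":0,"delta_pos":[-30,-1,0],"angular":[0,0,0]},{"fingers":0,"delta_pos":[-45,-1,0],"angular":[0,0,0]},{"fingers":0,"delta_pos":[-39,0,0],"angular":[0,0,0]},{"fingers":0,"delta_pos":[0,0,0],"angular":[0,0,0]},{"fingers":0,"delta_pos":[0,0,0],"angular":[0,0,0]},{"fingers":0,"delta_pos":[0,0,25],"angular":[0,0,0]},{"fingers":0,"delta_pos":[0,0,25],"angular":[0,0,0]},{"fingers":0,"delta_pos":[0,0,21],"angular":[0,0,0]},{"fingers":0,"delta_pos":[0,0,0],"angular":[0,0,0]},{"fingers":0,"delta_pos":[0,0,0],"angular":[0,0,0]}]'
for i in 1 2; do python3 -m pendant '[{"fingers":0,"delta_pos":[5,0,0],"angular":[0,0,0]},{"fingers":0,"delta_pos":[5,0,0],"angular":[0,0,0]},{"fingers":0,"delta_pos":[5,0,0],"angular":[0,0,0]},{"fingers":0,"delta_pos":[0,0,0],"angular":[0,0,0]}]' | grep -E "tcp|force"; done
```

```text
clock: 52.8
tcp_pos: [0.6507, -0.0073, 0.0781]
orientation: [-0.0, 0.061, 0.998, 0.0]
wrist_force: [-0.1, 1.1, 0.2]
finger_gap: 0.0
tcp_pos: [0.6388, -0.0054, 0.0797]
wrist_force: [3.9, -0.2, 3.7]
tcp_pos: [0.624, -0.0036, 0.0795]
wrist_force: [3.6, -0.8, 3.9]
```

```bash
python3 -m pendant '[{"fingers":0,"delta_pos":[5,0,0],"angular":[0,0,0]},{"fingers":0,"delta_pos":[5,0,0],"angular":[0,0,0]},{"fingers":0,"delta_pos":[5,0,0],"angular":[0,0,0]},{"fingers":0,"delta_pos":[5,0,0],"angular":[0,0,0]},{"fingers":0,"delta_pos":[5,0,1],"angular":[0,0,0]},{"fingers":0,"delta_pos":[5,0,2],"angular":[0,0,0]},{"fingers":0,"delta_pos":[5,0,3],"angular":[0,0,0]},{"fingers":0,"delta_pos":[2,0,1],"angular":[0,0,0]},{"fingers":0,"delta_pos":[0,0,0],"angular":[0,0,0]}]' | grep -E "tcp|force"
python3 -m pendant '[{"fingers":0,"delta_pos":[5,0,3],"angular":[0,0,0]},{"fingers":0,"delta_pos":[4,0,4],"angular":[0,0,0]},{"fingers":0,"delta_pos":[4,0,5],"angular":[0,0,0]},{"fingers":0,"delta_pos":[0,0,0],"angular":[0,0,0]}]' | grep -E "tcp|force"
```

```text
tcp_pos: [0.5835, 0.0014, 0.0697]
wrist_force: [0.5, -0.1, 1.9]
tcp_pos: [0.5705, 0.0032, 0.0573]
wrist_force: [1.1, -0.7, -0.4]
```

```bash
python3 -m pendant '[{"fingers":0,"delta_pos":[2,0,4],"angular":[0,0,0]},{"fingers":0,"delta_pos":[1,0,4],"angular":[0,0,0]},{"fingers":0,"delta_pos":[0,0,0],"angular":[0,0,0]}]' | grep -E "tcp|force"
for i in 1 2 3 4; do python3 -m pendant '[{"fingers":0,"delta_pos":[0.5,0,2],"angular":[0,0,0]},{"fingers":0,"delta_pos":[0,0,0],"angular":[0,0,0]},{"fingers":0,"delta_pos":[0,0,0],"angular":[0,0,0]}]' | grep -E "tcp|force"; done
```

```text
tcp_pos: [0.568, 0.0034, 0.0494]
wrist_force: [0.2, 1.1, 0.3]
tcp_pos: [0.569, 0.0032, 0.0483]
wrist_force: [0.3, 0.6, -0.7]
tcp_pos: [0.5686, 0.0032, 0.0465]
wrist_force: [-1.1, 0.0, 0.8]
tcp_pos: [0.568, 0.0033, 0.0445]
wrist_force: [0.6, -0.1, -0.0]
tcp_pos: [0.5679, 0.0033, 0.044]
wrist_force: [-3.5, 0.2, 10.3]
```

```bash
for i in 1 2; do python3 -m pendant '[{"fingers":0,"delta_pos":[0,0,1.5],"angular":[0,0,0]},{"fingers":0,"delta_pos":[0,0,0],"angular":[0,0,0]},{"fingers":0,"delta_pos":[0,0,0],"angular":[0,0,0]}]' | grep -E "tcp|force"; done
python3 -m pendant '[{"fingers":0,"delta_pos":[0,0,-20],"angular":[0,0,0]},{"fingers":0,"delta_pos":[20,0,-40],"angular":[0,0,0]},{"fingers":0,"delta_pos":[30,0,-40],"angular":[0,0,0]},{"fingers":40,"delta_pos":[30,0,-40],"angular":[0,0,0]},{"fingers":40,"delta_pos":[0,0,-20],"angular":[0,0,0]},{"fingers":40,"delta_pos":[0,0,0],"angular":[0,0,0]},{"fingers":40,"delta_pos":[0,0,0],"angular":[0,0,0]}]'
python3 - <<'E'
from h import *
p,im=snap("wrist","w17");snap("top","t17")
hsv=cv2.cvtColor(im,cv2.COLOR_BGR2HSV)
m=(((hsv[...,0]<8)|(hsv[...,0]>172))&(hsv[...,1]>150)&(hsv[...,2]>60)).astype(np.uint8)*255
print("red");rects(p,m,.076,60)
for y in (125,-125): print(y,B(28,y,65),px(p,B(28,y,76)))
t=cv2.imread("pics/t17.png");
cv2.imwrite("pics/w17c.png",np.hstack([im[100:420,60:560]]))
go(B(28,125,140),JB)
E
```

```text
tcp_pos: [0.568, 0.0033, 0.0439]
wrist_force: [-6.7, 1.1, 20.2]
tcp_pos: [0.568, 0.0033, 0.0439]
wrist_force: [-10.0, 0.4, 30.7]
clock: 57.7
tcp_pos: [0.4883, 0.013, 0.1995]
orientation: [0.001, 0.061, 0.998, 0.0]
wrist_force: [0.5, -0.6, 0.8]
finger_gap: 0.0403
red
 px [185. 313.] ctr [ 542.3 -113.1] dims 39.9 15.3 ang deg -27.7
 px [457. 315.] ctr [573.4 123.6] dims 41.7 18.2 ang deg -10.6
125 [0.5815 0.1274 0.065 ] [462.1512 322.9304]
-125 [ 0.5513 -0.1208  0.065 ] [179.101  322.9015]
tcp [0.4875 0.0131 0.198 ] j6 -0.02 t 57.8 F [-0.4892  0.5978  0.6273] gap 40.1
 shift mm [-79.6 124.8  57.9] turn [ 0.    -0.002 -0.001]  world mm [ 94.  114.3 -58. ]
```

View pics/w17c.png

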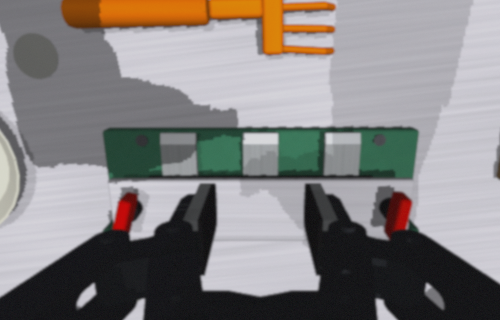

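The bar is shut, with the knives' front ends showing under it. The knobs are at crop (125,212) and (398,215). Get a cleaner view of the left knob.

```bash
python3 -m pendant '[{"fingers":60,"delta_pos":[-9,42,10],"angular":[0,0,0]},{"fingers":60,"delta_pos":[-14,42,24],"angular":[0,0,0]},{"fingers":60,"delta_pos":[-13.6,40.8,23.9],"angular":[0,0,0]},{"fingers":60,"delta_pos":[0,0,0],"angular":[0,0,0]},{"fingers":60,"delta_pos":[0,0,0],"angular":[0,0,0]}]'
cat >> h.py <<'E'
def knob(name,y,show=False):
    p,im=snap("wrist",name);hsv=cv2.cvtColor(im,cv2.COLOR_BGR2HSV)
    red=((hsv[...,0]<8)|(hsv[...,0]>172))&(hsv[...,1]>140)&(hsv[...,2]>40)
    u=px(p,B(28,y,76)).astype(int);print("pred px",u);roi=np.zeros_like(red);roi[max(0,u[1]-75):u[1]+75,max(0,u[0]-75):u[0]+75]=1
    V=hsv[...,2][red&roi];print("V hist",np.percentile(V,[5,25,50,75,95]))
    # the wing's top is the image region that fits the model best
    best=None
    from scipy.optimize import minimize
    g=(red&roi).astype(np.uint8)*255
    def sil(a,dx,dy):
        m=np.zeros(g.shape,np.uint8);P=[]
        for z in (54,76):
            for sx,sy in ((22,6),(22,-6),(-22,-6),(-22,6)):
                P.append(px(p,B(28+dx+sx*np.cos(a)-sy*np.sin(a),y+dy+sx*np.sin(a)+sy*np.cos(a),z)))
        cv2.fillConvexPoly(m,cv2.convexHull(np.array(P).round().astype(np.int32)),255);return m
    for a in np.radians(np.arange(-90,90,2)):
        for dx in (-3,-1.5,0,1.5,3):
            for dy in (-3,-1.5,0,1.5,3):
                m=sil(a,dx,dy);s=(m&g>0).sum()/((m|g)>0).sum()
                if best is None or s>best[0]: best=(s,np.degrees(a),dx,dy)
    print("wing: IoU %.2f  angle rel bed %.0f deg  axis off %s"%(best[0],best[1],best[2:]))
    return im,u
E
python3 - <<'E'
from h import *
im,u=knob("w18",125);go(B(28,125,100),JB)
cv2.imwrite("pics/w18c.png",im)
E
```

```text
clock: 58.3
tcp_pos: [0.538, 0.1329, 0.1388]
orientation: [-0.003, 0.06, 0.998, -0.001]
wrist_force: [-0.1, -0.6, 1.0]
finger_gap: 0.0601
pred px [320 321]
V hist [ 75.  134.  164.5 171.  194. ]
wing: IoU 0.78  angle rel bed -2 deg  axis off (-1.5, 0)
tcp [0.5384 0.1322 0.14  ] j6 0.22 t 58.4 F [-0.903  -0.2743  0.4731] gap 60.2
 shift mm [-43.6   0.5  39.9] turn [-0.001 -0.004  0.   ]  world mm [ 43.1  -4.8 -40. ]
```

```bash
python3 -m pendant '[{"fingers":34,"delta_pos":[-43,0.5,10],"angular":[0,0,0.03]},{"fingers":34,"delta_pos":[0,0,25],"angular":[0,0,0]},{"fingers":34,"delta_pos":[0,0,0],"angular":[0,0,0]},{"fingers":34,"delta_pos":[0,0,30],"angular":[0,0,0]},{"fingers":34,"delta_pos":[0,0,22],"angular":[0,0,0]},{"fingers":34,"delta_pos":[0,0,0],"angular":[0,0,0]},{"fingers":34,"delta_pos":[0,0,0],"angular":[0,0,0]}]' 60
python3 - <<'E'
from h import *
go(B(27.6,125,51),JB)
E
```

```text
clock: 59.05
tcp_pos: [0.5817, 0.127, 0.056]
orientation: [-0.0, 0.076, 0.997, -0.0]
wrist_force: [-0.4, 0.1, 0.5]
finger_gap: 0.0335
tcp [0.5817 0.127  0.056 ] j6 0.23 t 59.0 F [-0.4272  0.0928  0.5216] gap 33.5
 shift mm [0.6 0.4 5. ] turn [-0.    -0.    -0.031]  world mm [-0.6  0.5 -5. ]
```

```bash
python3 -m pendant '[{"fingers":34,"delta_pos":[0.5,0.4,3.5],"angular":[0,0,0]},{"fingers":20,"delta_pos":[0,0,0],"angular":[0,0,0]},{"fingers":5,"delta_pos":[0,0,0],"angular":[0,0,0]},{"fingers":5,"delta_pos":[0,0,0],"angular":[0,0,0]},{"fingers":5,"delta_pos":[0,0,0],"angular":[0,0,0]},{"fingers":5,"delta_pos":[0,0,0],"angular":[0,0,0]}]' 60
python3 -m pendant '[{"fingers":5,"delta_pos":[0,0,0],"angular":[0,0,0.12]},{"fingers":5,"delta_pos":[0,0,0],"angular":[0,0,0.12]},{"fingers":5,"delta_pos":[0,0,0],"angular":[0,0,0.12]},{"fingers":5,"delta_pos":[0,0,0],"angular":[0,0,0]}]'
python3 - <<'E'
from h import *
t,R,s=pose();print(t,s["joint_pos"],s["ft_torque"],s["wrist_force"],s["finger_gap"])
E
```

```text
clock: 59.65
tcp_pos: [0.5824, 0.128, 0.0529]
orientation: [0.001, 0.076, 0.997, 0.0]
wrist_force: [-0.7, -0.7, 6.6]
finger_gap: 0.015
clock: 60.05
tcp_pos: [0.5824, 0.1281, 0.0529]
orientation: [0.001, 0.254, 0.967, 0.0]
wrist_force: [-2.2, -0.6, 6.8]
finger_gap: 0.0149
[0.5824 0.1281 0.0529] [ 0.082   0.461  -0.1903  0.9174  0.      0.5962] [-0.0381  0.3403 -0.0466] [-2.2002 -0.6333  6.8012] 0.01489936892469782
```

```bash
python3 -m pendant '[{"fingers":5,"delta_pos":[0,0,0],"angular":[0,0,0.12]},{"fingers":5,"delta_pos":[0,0,0],"angular":[0,0,0.12]},{"fingers":5,"delta_pos":[0,0,0],"angular":[0,0,0.12]},{"fingers":5,"delta_pos":[0,0,0],"angular":[0,0,0.12]},{"fingers":5,"delta_pos":[0,0,0],"angular":[0,0,0.12]},{"fingers":5,"delta_pos":[0,0,0],"angular":[0,0,0.12]},{"fingers":5,"delta_pos":[0,0,0],"angular":[0,0,0]},{"fingers":5,"delta_pos":[0,0,0],"angular":[0,0,0]}]'
python3 - <<'E'
from h import *
t,R,s=pose();print(t,s["joint_pos"],s["ft_torque"],s["wrist_force"],s["finger_gap"])
E
```

```text
clock: 60.85
tcp_pos: [0.5825, 0.1283, 0.0529]
orientation: [0.001, 0.578, 0.816, 0.001]
wrist_force: [-1.2, -0.3, 5.7]
finger_gap: 0.0147
[0.5825 0.1283 0.0529] [ 0.0821  0.461  -0.1902  0.9172  0.0003  1.3138] [ 0.0023  0.2266 -0.0287] [-1.2388 -0.2779  5.6758] 0.01469415159026995
```

```bash
python3 -m pendant '[{"fingers":34,"delta_pos":[0,0,0],"angular":[0,0,0]},{"fingers":34,"delta_pos":[0,0,0],"angular":[0,0,0]},{"fingers":34,"delta_pos":[0,0,-30],"angular":[0,0,0]},{"fingers":34,"delta_pos":[0,0,-40],"angular":[0,0,0]},{"fingers":60,"delta_pos":[20,0,-20],"angular":[0,0,0]},{"fingers":60,"delta_pos":[20,0,0],"angular":[0,0,0]},{"fingers":60,"delta_pos":[0,0,0],"angular":[0,0,0]},{"fingers":60,"delta_pos":[0,0,0],"angular":[0,0,0]}]'
python3 - <<'E'
from h import *
im,u=knob("w19",125);cv2.imwrite("pics/w19c.png",np.hstack([im[max(0,u[1]-120):u[1]+120,u[0]-160:u[0]+160],cv2.imread("pics/w18.png")[201:441,160:480]]))
go(B(28,125,51),JB)
E
```

```text
clock: 61.65
tcp_pos: [0.5681, 0.1658, 0.141]
orientation: [-0.0, 0.577, 0.817, -0.0]
wrist_force: [0.3, 0.3, 0.0]
finger_gap: 0.0598
pred px [321 313]
V hist [ 75.55  96.   105.   108.   149.  ]
wing: IoU 0.77  angle rel bed -64 deg  axis off (0, 0)
tcp [0.5681 0.1654 0.1407] j6 1.38 t 61.7 F [ 0.2633  0.1084 -0.0709] gap 60.3
 shift mm [-40.3   0.1  89.7] turn [-0.001 -0.    -1.11 ]  world mm [ 13.4 -38.  -89.7]
```

View pics/w19c.png

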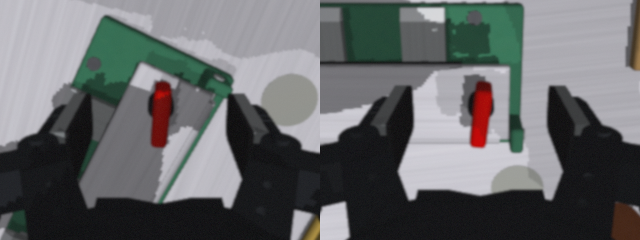

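The left knob has followed the gripper, now at -64° relative to the bed against about -2° before, and the wing is aligned with the tool. Regrip and continue.

```bash
python3 -m pendant '[{"fingers":34,"delta_pos":[-20,0,0],"angular":[0,0,0]},{"fingers":34,"delta_pos":[-20.3,0,20],"angular":[0,0,0]},{"fingers":34,"delta_pos":[0,0,35],"angular":[0,0,0]},{"fingers":34,"delta_pos":[0,0,30],"angular":[0,0,0]},{"fingers":34,"delta_pos":[0,0,2.5],"angular":[0,0,0]},{"fingers":34,"delta_pos":[0,0,0],"angular":[0,0,0]},{"fingers":20,"delta_pos":[0,0,0],"angular":[0,0,0]},{"fingers":5,"delta_pos":[0,0,0],"angular":[0,0,0]},{"fingers":5,"delta_pos":[0,0,0],"angular":[0,0,0]},{"fingers":5,"delta_pos":[0,0,0],"angular":[0,0,0]},{"fingers":5,"delta_pos":[0,0,0],"angular":[0,0,0]}]' 60
python3 -m pendant '[{"fingers":5,"delta_pos":[0,0,0],"angular":[0,0,0.14]},{"fingers":5,"delta_pos":[0,0,0],"angular":[0,0,0.14]},{"fingers":5,"delta_pos":[0,0,0],"angular":[0,0,0.14]},{"fingers":5,"delta_pos":[0,0,0],"angular":[0,0,0.14]},{"fingers":5,"delta_pos":[0,0,0],"angular":[0,0,0.14]},{"fingers":5,"delta_pos":[0,0,0],"angular":[0,0,0.14]},{"fingers":5,"delta_pos":[0,0,0],"angular":[0,0,0.14]},{"fingers":5,"delta_pos":[0,0,0],"angular":[0,0,0.14]},{"fingers":5,"delta_pos":[0,0,0],"angular":[0,0,0.14]},{"fingers":5,"delta_pos":[0,0,0],"angular":[0,0,0.14]},{"fingers":5,"delta_pos":[0,0,0],"angular":[0,0,0]},{"fingers":5,"delta_pos":[0,0,0],"angular":[0,0,0]}]'
python3 - <<'E'
from h import *
t,R,s=pose();print(t,s["joint_pos"],s["ft_torque"],s["wrist_force"],s["finger_gap"])
E
```

```text
clock: 62.8
tcp_pos: [0.583, 0.1274, 0.0562]
orientation: [0.002, 0.578, 0.816, 0.001]
wrist_force: [-2.8, -1.6, 6.2]
finger_gap: 0.0109
clock: 64.0
tcp_pos: [0.5824, 0.1278, 0.0562]
orientation: [0.0, 0.968, 0.252, 0.001]
wrist_force: [-4.1, -2.4, 8.4]
finger_gap: 0.0107
[0.5824 0.1278 0.0562] [ 0.0816  0.4574 -0.1868  0.9242 -0.0002  2.7134] [-0.2092  0.8288 -0.0754] [-4.1249 -2.4154  8.399 ] 0.010711322196452244
```

```bash
python3 -m pendant '[{"fingers":34,"delta_pos":[0,0,0],"angular":[0,0,0]},{"fingers":34,"delta_pos":[0,0,0],"angular":[0,0,0]},{"fingers":34,"delta_pos":[0,0,-20],"angular":[0,0,0]},{"fingers":34,"delta_pos":[0,0,-25],"angular":[0,0,0]},{"fingers":34,"delta_pos":[0,0,0],"angular":[0,0,-0.142]},{"fingers":34,"delta_pos":[0,0,0],"angular":[0,0,-0.143]},{"fingers":34,"delta_pos":[0,0,0],"angular":[0,0,-0.143]},{"fingers":34,"delta_pos":[0,0,0],"angular":[0,0,-0.143]},{"fingers":34,"delta_pos":[0,0,0],"angular":[0,0,-0.143]},{"fingers":34,"delta_pos":[0,0,0],"angular":[0,0,-0.143]},{"fingers":34,"delta_pos":[0,0,0],"angular":[0,0,-0.143]},{"fingers":34,"delta_pos":[0,0,0],"angular":[0,0,-0.143]}]' >/dev/null
python3 -m pendant '[{"fingers":34,"delta_pos":[0,0,0],"angular":[0,0,-0.142]},{"fingers":34,"delta_pos":[0,0,0],"angular":[0,0,-0.143]},{"fingers":34,"delta_pos":[0,0,0],"angular":[0,0,-0.143]},{"fingers":34,"delta_pos":[0,0,0],"angular":[0,0,-0.143]},{"fingers":34,"delta_pos":[0,0,0],"angular":[0,0,-0.143]},{"fingers":34,"delta_pos":[0,0,0],"angular":[0,0,-0.143]},{"fingers":34,"delta_pos":[0,0,0],"angular":[0,0,-0.143]},{"fingers":34,"delta_pos":[0,0,0],"angular":[0,0,-0.143]},{"fingers":34,"delta_pos":[0,0,0],"angular":[0,0,-0.143]},{"fingers":34,"delta_pos":[0,0,0],"angular":[0,0,-0.143]},{"fingers":34,"delta_pos":[0,0,0],"angular":[0,0,-0.143]},{"fingers":34,"delta_pos":[0,0,0],"angular":[0,0,-0.143]}]' >/dev/null
python3 -m pendant '[{"fingers":34,"delta_pos":[0,0,0],"angular":[0,0,-0.143]},{"fingers":34,"delta_pos":[0,0,0],"angular":[0,0,-0.143]},{"fingers":34,"delta_pos":[0,0,0],"angular":[0,0,0]},{"fingers":34,"delta_pos":[0,0,0],"angular":[0,0,0]}]'
python3 - <<'E'
from h import *
go(B(28,125,54),JB-2.51)
t,R,s=pose();print(s["joint_pos"])
E
```

```text
clock: 66.8
tcp_pos: [0.582, 0.1278, 0.099]
orientation: [0.0, -0.252, 0.968, 0.0]
wrist_force: [-0.2, 0.4, -0.0]
finger_gap: 0.034
tcp [0.582  0.1278 0.099 ] j6 -0.43 t 66.8 F [-0.1601  0.369  -0.025 ] gap 34.0
 shift mm [ 0.6 -0.2 45. ] turn [-0.     0.001 -0.001]  world mm [ -0.4  -0.4 -45. ]
[ 0.0815  0.4213 -0.1288  1.0202  0.0002 -0.4275]
```

```bash
python3 -m pendant '[{"fingers":34,"delta_pos":[0.4,0,20],"angular":[0,0,0]},{"fingers":34,"delta_pos":[0,0,20],"angular":[0,0,0]},{"fingers":34,"delta_pos":[0,0,4],"angular":[0,0,0]},{"fingers":34,"delta_pos":[0,0,0],"angular":[0,0,0]},{"fingers":20,"delta_pos":[0,0,0],"angular":[0,0,0]},{"fingers":5,"delta_pos":[0,0,0],"angular":[0,0,0]},{"fingers":5,"delta_pos":[0,0,0],"angular":[0,0,0]},{"fingers":5,"delta_pos":[0,0,0],"angular":[0,0,0]},{"fingers":5,"delta_pos":[0,0,0],"angular":[0,0,0]}]' 60
python3 -m pendant '[{"fingers":5,"delta_pos":[0,0,0],"angular":[0,0,0.1]},{"fingers":5,"delta_pos":[0,0,0],"angular":[0,0,0.1]},{"fingers":5,"delta_pos":[0,0,0],"angular":[0,0,0.1]},{"fingers":5,"delta_pos":[0,0,0],"angular":[0,0,0.1]},{"fingers":5,"delta_pos":[0,0,0],"angular":[0,0,0.1]},{"fingers":5,"delta_pos":[0,0,0],"angular":[0,0,0.1]},{"fingers":5,"delta_pos":[0,0,0],"angular":[0,0,0]},{"fingers":5,"delta_pos":[0,0,0],"angular":[0,0,0]}]' >/dev/null
python3 -c "
from h import *
t,R,s=pose();print(s['joint_pos'],s['ft_torque'],s['wrist_force'],s['finger_gap'])"
for i in 1 2; do python3 -m pendant '[{"fingers":5,"delta_pos":[0,0,0],"angular":[0,0,0.06]},{"fingers":5,"delta_pos":[0,0,0],"angular":[0,0,0.06]},{"fingers":5,"delta_pos":[0,0,0],"angular":[0,0,0]},{"fingers":5,"delta_pos":[0,0,0],"angular":[0,0,0]}]' >/dev/null
python3 -c "
from h import *
t,R,s=pose();print(s['joint_pos'][5],s['ft_torque'],s['wrist_force'],s['finger_gap'])"; done
```

```text
clock: 67.7
tcp_pos: [0.5824, 0.1278, 0.0565]
orientation: [0.001, -0.253, 0.967, -0.0]
wrist_force: [-1.0, 1.3, 6.0]
finger_gap: 0.0105
[ 0.0813  0.4569 -0.1869  0.9244  0.0007  0.1693] [ 0.162   0.3589 -0.1172] [-1.5661  1.2912  6.8237] 0.010668784195602023
0.2892948995269947 [ 0.2004  0.2997 -0.1324] [-1.0571  1.4004  7.0482] 0.010655417979842596
0.4093486370724067 [ 0.2326  0.372  -0.042 ] [-2.168   2.0099  5.9155] 0.01036676999885358
```

```bash
for i in 1 2 3 4 5; do python3 -m pendant '[{"fingers":5,"delta_pos":[0,0,0],"angular":[0,0,0.05]},{"fingers":5,"delta_pos":[0,0,0],"angular":[0,0,0]},{"fingers":5,"delta_pos":[0,0,0],"angular":[0,0,0]}]' >/dev/null
python3 -c "
from h import *
t,R,s=pose();print(s['joint_pos'][5],s['ft_torque'],s['wrist_force'],s['tau'][5],s['finger_gap'])"; done
```

```text
0.459125744087039 [ 0.2708  0.3731 -0.0301] [-1.0013  1.7177  6.7247] -0.01566115824971348 0.010461527415200834
0.506994357638003 [0.1081 0.3014 1.0129] [-1.3153  0.8827  6.3001] 1.0106931254267693 0.010760202742502561
0.5556123662543182 [0.0567 0.3119 1.6576] [-2.1789  0.3499  6.8466] 1.6632294282317162 0.010897285950173747
0.6043675275092136 [-0.0203  0.3123  2.2695] [-0.6895  0.2794  6.2962] 2.2640056908130646 0.010657640706872326
0.6530722901912662 [-0.1412  0.2973  2.9109] [-1.2514 -0.169   6.9763] 2.8813451528549194 0.011032100592159174
```

The left knob is at its stop: the torque rises sharply at about 3.41 rad total. Release and move to the right knob.

```bash
python3 -m pendant '[{"fingers":34,"delta_pos":[0,0,0],"angular":[0,0,0]},{"fingers":34,"delta_pos":[0,0,0],"angular":[0,0,0]},{"fingers":34,"delta_pos":[0,0,-20],"angular":[0,0,0]},{"fingers":34,"delta_pos":[0,0,-40],"angular":[0,0,0]},{"fingers":60,"delta_pos":[0,0,-24],"angular":[0,0,-0.15]},{"fingers":60,"delta_pos":[0,0,0],"angular":[0,0,-0.15]},{"fingers":60,"delta_pos":[0,0,0],"angular":[0,0,-0.15]},{"fingers":60,"delta_pos":[0,0,0],"angular":[0,0,0]},{"fingers":60,"delta_pos":[0,0,0],"angular":[0,0,0]}]'
python3 - <<'E'
from h import *
knob("w20",125);go(B(-15,-125,140),JB)
E
```

```text
clock: 71.7
tcp_pos: [0.581, 0.1274, 0.1384]
orientation: [-0.001, 0.066, 0.998, 0.0]
wrist_force: [-0.4, 0.1, -0.4]
finger_gap: 0.06
pred px [321 261]
V hist [ 80. 101. 112. 146. 193.]
wing: IoU 0.77  angle rel bed -10 deg  axis off (-1.5, 0)
tcp [0.581  0.1274 0.1383] j6 0.21 t 71.8 F [-0.2363 -0.3617 -0.1012] gap 59.7
 shift mm [  40.  -250.3   -1.6] turn [-0.    -0.001 -0.01 ]  world mm [ -72.4 -242.9    1.7]
```

```bash
python3 -m pendant '[{"fingers":60,"delta_pos":[6,-40,0],"angular":[0,0,0]},{"fingers":60,"delta_pos":[7,-42,0],"angular":[0,0,0]},{"fingers":60,"delta_pos":[7,-42,0],"angular":[0,0,0]},{"fingers":60,"delta_pos":[7,-42,0],"angular":[0,0,0]},{"fingers":60,"delta_pos":[7,-42,0],"angular":[0,0,0]},{"fingers":60,"delta_pos":[6,-42.3,0],"angular":[0,0,0]},{"fingers":60,"delta_pos":[0,0,0],"angular":[0,0,0]},{"fingers":60,"delta_pos":[0,0,0],"angular":[0,0,0]}]'
python3 - <<'E'
from h import *
p,im=snap("wrist","tmp");knob("w21",-125);go(B(28,-125,54),JB)
E
```

```text
clock: 72.55
tcp_pos: [0.5094, -0.1165, 0.1386]
orientation: [-0.0, 0.066, 0.998, 0.0]
wrist_force: [0.6, 0.6, -0.2]
finger_gap: 0.0598
pred px [321 318]
V hist [ 71. 113. 161. 168. 192.]
wing: IoU 0.77  angle rel bed -12 deg  axis off (0, 0)
tcp [ 0.5098 -0.115   0.1386] j6 -0.25 t 72.7 F [ 1.051  -0.0113  0.2426] gap 59.8
 shift mm [-41.9  -0.5  84.6] turn [ 0.001 -0.    -0.007]  world mm [ 41.4  -5.8 -84.6]
```

```bash
python3 -m pendant '[{"fingers":34,"delta_pos":[-20,-0.2,0],"angular":[0,0,0]},{"fingers":34,"delta_pos":[-22,-0.2,10],"angular":[0,0,0]},{"fingers":34,"delta_pos":[0,0,15],"angular":[0,0,0.12]},{"fingers":34,"delta_pos":[0,0,15],"angular":[0,0,0.12]},{"fingers":34,"delta_pos":[0,0,25],"angular":[0,0,0]},{"fingers":34,"delta_pos":[0,0,16],"angular":[0,0,0]},{"fingers":34,"delta_pos":[0,0,0],"angular":[0,0,0]},{"fingers":34,"delta_pos":[0,0,0],"angular":[0,0,0]}]' >/dev/null
python3 -c "
from h import *
go(B(28,-125,55),JB-.24)"
python3 -m pendant '[{"fingers":20,"delta_pos":[0,0,0],"angular":[0,0,0]},{"fingers":5,"delta_pos":[0,0,0],"angular":[0,0,0]},{"fingers":5,"delta_pos":[0,0,0],"angular":[0,0,0]},{"fingers":5,"delta_pos":[0,0,0],"angular":[0,0,0]},{"fingers":5,"delta_pos":[0,0,0],"angular":[0,0,0]}]' 60
```

```text
tcp [ 0.5516 -0.1201  0.0578] j6 0.01 t 73.5 F [ 0.1388 -0.3169 -0.5395] gap 33.9
 shift mm [ 0.1 -0.8  2.8] turn [ 0.    -0.001 -0.005]  world mm [-0.3 -0.7 -2.8]
clock: 73.95
tcp_pos: [0.5527, -0.1204, 0.0592]
orientation: [0.001, 0.182, 0.983, 0.001]
wrist_force: [1.6, 5.4, 3.3]
finger_gap: 0.0105
```

```bash
python3 -m pendant '[{"fingers":5,"delta_pos":[0,0,0],"angular":[0,0,0.1]},{"fingers":5,"delta_pos":[0,0,0],"angular":[0,0,0.14]},{"fingers":5,"delta_pos":[0,0,0],"angular":[0,0,0.14]},{"fingers":5,"delta_pos":[0,0,0],"angular":[0,0,0.14]},{"fingers":5,"delta_pos":[0,0,0],"angular":[0,0,0.14]},{"fingers":5,"delta_pos":[0,0,0],"angular":[0,0,0.14]},{"fingers":5,"delta_pos":[0,0,0],"angular":[0,0,0.14]},{"fingers":5,"delta_pos":[0,0,0],"angular":[0,0,0.14]},{"fingers":5,"delta_pos":[0,0,0],"angular":[0,0,0.14]},{"fingers":5,"delta_pos":[0,0,0],"angular":[0,0,0.14]}]'
python3 -m pendant '[{"fingers":5,"delta_pos":[0,0,0],"angular":[0,0,0.14]},{"fingers":5,"delta_pos":[0,0,0],"angular":[0,0,0.14]},{"fingers":5,"delta_pos":[0,0,0],"angular":[0,0,0.14]},{"fingers":5,"delta_pos":[0,0,0],"angular":[0,0,0.14]},{"fingers":5,"delta_pos":[0,0,0],"angular":[0,0,0.14]},{"fingers":5,"delta_pos":[0,0,0],"angular":[0,0,0.14]},{"fingers":5,"delta_pos":[0,0,0],"angular":[0,0,0.14]},{"fingers":5,"delta_pos":[0,0,0],"angular":[0,0,0.14]},{"fingers":5,"delta_pos":[0,0,0],"angular":[0,0,0.14]},{"fingers":5,"delta_pos":[0,0,0],"angular":[0,0,0]},{"fingers":5,"delta_pos":[0,0,0],"angular":[0,0,0]}]'
python3 -c "
from h import *
t,R,s=pose();print(s['joint_pos'],s['ft_torque'],s['finger_gap']);go(B(28,-125,100),JB-.24-2.62)"
```

```text
clock: 74.95
tcp_pos: [0.5526, -0.1204, 0.0592]
orientation: [0.0, 0.762, 0.648, 0.002]
wrist_force: [1.4, 6.7, 3.9]
finger_gap: 0.0105
clock: 76.05
tcp_pos: [0.5527, -0.1203, 0.0592]
orientation: [-0.001, 0.997, 0.077, 0.002]
wrist_force: [1.8, 5.4, 3.9]
finger_gap: 0.0108
[-0.3579  0.4026 -0.2665  0.8994  0.0031  2.6293] [ 1.2561 -0.1575 -0.062 ] 0.010783836043166326
tcp [ 0.5527 -0.1203  0.0592] j6 2.63 t 76.0 F [1.8298 5.3518 3.9121] gap 10.8
 shift mm [ -1.3   0.2 -40.8] turn [-0.002 -0.003 -0.006]  world mm [-1.4 -0.5 40.8]
```

```bash
python3 -m pendant '[{"fingers":34,"delta_pos":[0,0,0],"angular":[0,0,0]},{"fingers":34,"delta_pos":[0,0,0],"angular":[0,0,0]},{"fingers":34,"delta_pos":[0,0,-20],"angular":[0,0,0]},{"fingers":34,"delta_pos":[0,0,-22],"angular":[0,0,0]},{"fingers":34,"delta_pos":[0,0,0],"angular":[0,0,-0.142]},{"fingers":34,"delta_pos":[0,0,0],"angular":[0,0,-0.143]},{"fingers":34,"delta_pos":[0,0,0],"angular":[0,0,-0.143]},{"fingers":34,"delta_pos":[0,0,0],"angular":[0,0,-0.143]},{"fingers":34,"delta_pos":[0,0,0],"angular":[0,0,-0.143]},{"fingers":34,"delta_pos":[0,0,0],"angular":[0,0,-0.143]},{"fingers":34,"delta_pos":[0,0,0],"angular":[0,0,-0.143]},{"fingers":34,"delta_pos":[0,0,0],"angular":[0,0,-0.143]}]' >/dev/null
python3 -m pendant '[{"fingers":34,"delta_pos":[0,0,0],"angular":[0,0,-0.142]},{"fingers":34,"delta_pos":[0,0,0],"angular":[0,0,-0.143]},{"fingers":34,"delta_pos":[0,0,0],"angular":[0,0,-0.143]},{"fingers":34,"delta_pos":[0,0,0],"angular":[0,0,-0.143]},{"fingers":34,"delta_pos":[0,0,0],"angular":[0,0,-0.143]},{"fingers":34,"delta_pos":[0,0,0],"angular":[0,0,-0.143]},{"fingers":34,"delta_pos":[0,0,0],"angular":[0,0,-0.143]},{"fingers":34,"delta_pos":[0,0,0],"angular":[0,0,-0.143]},{"fingers":34,"delta_pos":[0,0,0],"angular":[0,0,-0.143]},{"fingers":34,"delta_pos":[0,0,0],"angular":[0,0,-0.143]},{"fingers":34,"delta_pos":[0,0,0],"angular":[0,0,-0.143]},{"fingers":34,"delta_pos":[0,0,0],"angular":[0,0,-0.143]}]' >/dev/null
python3 -m pendant '[{"fingers":34,"delta_pos":[0,0,0],"angular":[0,0,-0.143]},{"fingers":34,"delta_pos":[0,0,0],"angular":[0,0,-0.143]},{"fingers":34,"delta_pos":[0,0,0],"angular":[0,0,0]},{"fingers":34,"delta_pos":[0,0,0],"angular":[0,0,0]}]' > /dev/null
python3 - <<'E'
from h import *
go(B(28,-125,55),JB-2.86)
E
```

```text
tcp [ 0.5514 -0.1217  0.0998] j6 -0.51 t 78.8 F [0.3038 0.1957 0.9194] gap 33.7
 shift mm [ 0.   1.  44.8] turn [-0.     0.    -0.008]  world mm [ -0.2   1.  -44.8]
```

```bash
python3 -m pendant '[{"fingers":34,"delta_pos":[0,0.8,20],"angular":[0,0,0]},{"fingers":34,"delta_pos":[0,0,20],"angular":[0,0,0]},{"fingers":34,"delta_pos":[0,0,4],"angular":[0,0,0]},{"fingers":34,"delta_pos":[0,0,0],"angular":[0,0,0]},{"fingers":20,"delta_pos":[0,0,0],"angular":[0,0,0]},{"fingers":5,"delta_pos":[0,0,0],"angular":[0,0,0]},{"fingers":5,"delta_pos":[0,0,0],"angular":[0,0,0]},{"fingers":5,"delta_pos":[0,0,0],"angular":[0,0,0]},{"fingers":5,"delta_pos":[0,0,0],"angular":[0,0,0]}]' 60
python3 -m pendant '[{"fingers":5,"delta_pos":[0,0,0],"angular":[0,0,0.1]},{"fingers":5,"delta_pos":[0,0,0],"angular":[0,0,0.1]},{"fingers":5,"delta_pos":[0,0,0],"angular":[0,0,0.1]},{"fingers":5,"delta_pos":[0,0,0],"angular":[0,0,0.1]},{"fingers":5,"delta_pos":[0,0,0],"angular":[0,0,0]},{"fingers":5,"delta_pos":[0,0,0],"angular":[0,0,0]}]' >/dev/null
for i in 1 2 3 4 5 6; do python3 -m pendant '[{"fingers":5,"delta_pos":[0,0,0],"angular":[0,0,0.05]},{"fingers":5,"delta_pos":[0,0,0],"angular":[0,0,0]},{"fingers":5,"delta_pos":[0,0,0],"angular":[0,0,0]}]' >/dev/null
python3 -c "
from h import *
t,R,s=pose();print(s['joint_pos'][5],s['ft_torque'],s['wrist_force'],s['tau'][5],s['finger_gap'])"; done
```

```text
clock: 79.75
tcp_pos: [0.552, -0.1205, 0.057]
orientation: [0.001, -0.078, 0.997, -0.0]
wrist_force: [-0.7, 2.7, 5.8]
finger_gap: 0.011
-0.06356503837725024 [ 0.6956  0.1703 -0.101 ] [-0.6464  3.395   5.9093] -0.08453154936432838 0.010457094208842473
-0.013547195835367015 [ 0.6681  0.1851 -0.1218] [-1.3357  3.6261  7.0046] -0.08450266672298312 0.010614653518446825
0.03552159182124167 [0.6687 0.1988 0.3757] [-0.7643  3.5786  6.8746] 0.36209849640727043 0.010640288096452904
0.08361496327953383 [0.595  0.3241 1.2339] [-1.2309  3.0896  6.9047] 1.2606585770845413 0.010464918578570846
0.13240907569324495 [0.5211 0.3031 1.8185] [-1.2541  2.9135  6.3929] 1.862923689186573 0.010809873837013716
0.18112554645136145 [0.4992 0.4032 2.4016] [-1.6526  1.7424  6.9068] 2.4542905390262604 0.010356029526693972
```

```bash
python3 -m pendant '[{"fingers":34,"delta_pos":[0,0,0],"angular":[0,0,0]},{"fingers":34,"delta_pos":[0,0,0],"angular":[0,0,0]},{"fingers":34,"delta_pos":[0,0,-20],"angular":[0,0,0]},{"fingers":34,"delta_pos":[0,0,-40],"angular":[0,0,0]},{"fingers":50,"delta_pos":[0,0,-45],"angular":[0,0,-0.14]},{"fingers":50,"delta_pos":[0,0,-45],"angular":[0,0,-0.14]},{"fingers":50,"delta_pos":[0,0,-45],"angular":[0,0,-0.14]},{"fingers":50,"delta_pos":[45,0,-45],"angular":[0,0,0]},{"fingers":50,"delta_pos":[45,0,0],"angular":[0,0,0]},{"fingers":50,"delta_pos":[45,0,0],"angular":[0,0,0]},{"fingers":50,"delta_pos":[0,0,0],"angular":[0,0,0]},{"fingers":50,"delta_pos":[0,0,0],"angular":[0,0,0]}]'
python3 - <<'E'
from h import *
p,im=snap("wrist","w30");hsv=cv2.cvtColor(im,cv2.COLOR_BGR2HSV);H,S,V=[hsv[...,i].astype(int) for i in range(3)]
M=lambda c:c.astype(np.uint8)*255
print("brown");rects(p,M((H<15)&(S>90)&(V<140)&(V>30)),.011,150)
print("saucer");rects(p,M((H>15)&(H<60)&(S>6)&(S<80)&(V>90)),.02,1500)
print("red (z=76)");rects(p,M(((H<8)|(H>172))&(S>150)&(V>60)),.076,60)
# bar front edge: bright plate in front of knives; row profile at y=40 (bed)
for x in range(-40,66,6): 
    u=px(p,B(x,40,44 if x>=0 else 16)).astype(int);print(x,u,hsv[u[1],u[0]],end=" | ")
print()
knob("w31",-125);knob("w32",125)
E
```

```text
clock: 83.35
tcp_pos: [0.4262, -0.1053, 0.2865]
orientation: [0.0, 0.063, 0.998, -0.0]
wrist_force: [0.6, -0.5, 0.1]
finger_gap: 0.0498
brown
 px [611. 403.] ctr [767.5 285.1] dims 155.8 33.2 ang deg 50.3
 px [526. 315.] ctr [612.  155.1] dims 49.7 20.9 ang deg -23.8
 px [169. 280.] ctr [ 496.5 -318.5] dims 81.5 68.0 ang deg -6.9
saucer
 px [165. 277.] ctr [ 494.3 -319. ] dims 161.0 160.6 ang deg 69.2
red (z=76)
 px [321. 319.] ctr [ 547.  -120.6] dims 47.4 13.0 ang deg -21.8
 px [529. 318.] ctr [576.3 120.5] dims 45.1 23.8 ang deg -19.2
-40 [448 251] [ 76 122  86] | -34 [448 255] [ 76 122  98] | -28 [447 260] [ 76 122 100] | -22 [447 264] [ 76 126  99] | -16 [446 269] [ 76 126  97] | -10 [446 273] [ 75 124  99] | -4 [445 277] [ 75 128  98] | 2 [453 290] [125  10 150] | 8 [453 294] [125   9 170] | 14 [452 299] [129  10 174] | 20 [452 303] [125   9 171] | 26 [451 308] [125   9 169] | 32 [451 312] [120   9 170] | 38 [450 316] [129  10 174] | 44 [450 320] [126   8 169] | 50 [449 325] [120   7 171] | 56 [449 329] [130   9 172] | 62 [448 333] [125   9 164] | 
pred px [321 321]
V hist [ 79.8 131.  177.  186.  189. ]
wing: IoU 0.71  angle rel bed -8 deg  axis off (-3, 0)
pred px [534 320]
V hist [ 71.  74.  98. 178. 189.]
wing: IoU 0.72  angle rel bed 2 deg  axis off (1.5, 0)
```

```bash
python3 - <<'E'
from h import *
p=np.load("pics/w30.npy",allow_pickle=True).item();hsv=cv2.cvtColor(cv2.imread("pics/w30.png"),cv2.COLOR_BGR2HSV);c,s=np.cos(YAW),np.sin(YAW)
for y in (80,0,-80):
    for dy in (-12,0,12):
        xs=np.arange(-50,-20,.25);v=[hsv[tuple(px(p,B(x,y+dy,27)).round().astype(int)[::-1])] for x in xs]
        print(y,dy,"front edge bed x",next((x for x,q in zip(xs,v) if q[1]<60 and q[2]>110 and x>-46),None))
snap("top","final");print(env.get_state()["clock"],env.hand_in())
E
```

```text
80 -12 front edge bed x -42.0
80 0 front edge bed x -41.75
80 12 front edge bed x -43.25
0 -12 front edge bed x -42.25
0 0 front edge bed x -42.0
0 12 front edge bed x -42.0
-80 -12 front edge bed x -42.5
-80 0 front edge bed x -42.25
-80 12 front edge bed x -42.25
the job is handed in; nothing more can be done
83.55 None
```

The job is done and handed in at 83.6 s: both worn knives are in the saucer, the three sharp knives are seated, the bar is shut and both knobs are at their stops.

**Worn knives:** There were two. Both lie side by side in the saucer, measuring 82 × 68 mm as a pair, and the saucer had not moved.

**Sharp knives:** Each was lowered over its pin and pushed back until it stopped dead, at about 10 N. Afterwards their front edges read about -42 mm in the bed, as expected for fully seated knives, and they are square within about 0.3°. One of the nine edge readings was 1.2 mm off.

**Clamp bar:** It was pressed down to 30 N with its top at z = 44 mm. The last picture puts its front edge near bed x = 0, so it reads as fully shut.

**Knobs:** Both were turned clockwise until the torque rose past 2.4 Nm at about 3.4 rad.

**Checks that disagreed:**
- The last picture's simple outline puts the wings at -15° (right) and -12° (left) to the bed, against -14.8° expected at the stop. My model fit on the same scene gave -8° and +2°, but that fit was poor and coarse, so I went by the torque at the stops.
- The wrist camera placed the seated knives about 1.5 mm further back than the arm did, by the same amount for all three, so I took it as camera bias.

I kept clear of the bystander objects but took no separate measurement of them at the end.

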